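# Clamp the bag stand and draw its pole out

## Robot

A 6-joint arm with a two-finger parallel gripper is mounted at the origin on the work surface. World frame = base frame: x ahead of the robot, y to its left, z up, the work surface at z = 0. Lengths are in mm, angles in rad, forces in N, time in s.
With the tool pointing down it reaches from about 225 to 875 mm from the base axis. Payload 3.4 kg.
Tool frame: the origin (TCP) lies at the centre of the arm's flange, where the gripper is bolted on; the fingertips stand 173 mm ahead of it and the grasp point (between the pads) lies 155 mm ahead of it (env.tcp_to_grasp is the distance from the TCP to the grasp point, in mm); x points along the fingers, y is the direction in which the jaws open and shut, and the axes are right-handed (so a half turn about x gives the same grasp; the last joint's range is limited). The gripper opens to 85 mm and grips with 20 to 120 N. Pads are 22 mm wide; open, the fingers measure 114 mm over their backs; the gripper's body (76 mm by 85 mm) begins 54 mm behind the grasp point. The pads swing forward as they close: fully open they stand 13 mm farther back than shut.
Start: joints at [-1.295, 0.276, 1.505, -0, 1.361, -0.121], TCP at [222.217, -530.343, 404.728] pointing down, gripper open.
Joint ranges: [-2.89, 2.89], [-0.75, 2.08], [0.22, 2.7], [-1.18, 4.32], [0.11, 2.71], [-2.7, 2.7]. Speed limits (rad/s): [2.57, 2.57, 3.14, 3.14, 3.14, 3.14].

## Interface

Orientations are given as a unit quaternion [x, y, z, w].
In Python, from cell import env, viewer gives the robot as it stands. The module is installed in compiled form; this text tells all that it offers.
- The arm moves only by the tool carry_out, never from a script. Its argument "motion" is a list of rows, each a list of 3 entries, a list of its own where there are three numbers: the shift along the world's x, y, z in m, then the turn about the world's z in degrees, then the opening, from -1 (shut) to 1 (fully open). A call has exactly 10 rows; each row is the pose to reach, as a shift and turn from the pose measured when the call began; what a row does not reach only later rows make up. A row lasts 1/12 s, in which the tool goes at most 41.7 mm and 7.16 degrees, less where a joint would pass 70% of its speed; a pose out of reach is approached as far as the arm can. A call with a gripper value outside its range is refused whole. The fingers move at their own pace and stop on an object; "newtons" is the grip in N (left out, the last holds). Time passes only in rows, so rows that repeat a pose let the fingers close, or fill a call up. It gives the time, the measured TCP pose, the force and the opening at its end, in the units of the state.
- env.state(): the state, without advancing time (a new reading comes with each control period).
- viewer.grab_frame(name): name is "scene" or "side" or "wrist"; returns (picture, depth): 420x560x3 uint8, red, green, blue; 420x560 float32, mm along the optical axis (not along the pixel's ray), 0 where there is no reading.
- viewer.camera_params(name): a dict with "mtx" (3x3 intrinsics, pixels), "R" (3x3) and "t" (3): a world point X has camera coordinates R X + t. Camera axes: x right, y down, z forward; pixel columns grow to the right and rows downward; lengths in mm; the calibration is good to about 2 mm. A picture is of the moment at which its call begins: read the wrist's pose just before it. camera_params takes no time and is no camera call; for the wrist camera it gives the pose at the moment of the call.
- env.job_done(): hands the job in, once; it reports no verdict.
Trained networks look in the newest picture that a camera, given by its name, has taken for a name from the list of things; names that differ only in an ending like _2 or _b are one class to them, and where a whole thing is asked for, a point or a joint stands for the part that bears it (a point fixed in the world has none). Each returns a list of dicts, best first, with "score" (0 to 1); they miss things now and then, are a little off and sometimes report something else, mostly with a low value. They report only what shows in the picture. A call takes as long as a camera call.
- viewer.look_for(name, camera): "position" ([x, y, z] in mm, in the coordinates of the camera as it stood for that picture, good to about 4 mm: the middle of the surface that is visible of it).
The state is a dict: "time": time; "joints": joint angles; "dq": joint speeds; "effort": joint torques, N m; "tool_pos": TCP position; "ee_rot": TCP orientation; "force": force on the tool from outside, world axes, zero at the start; "wrist_torque": the same for the moment, N m; "finger_gap": opening from 0.0 (shut) to 1.0 (fully open).
Only numpy, scipy, OpenCV 4.12 (cv2) and the standard library are available. Lean on these libraries where they do the work, as an engineer would, in place of code of your own. Each camera call takes 0.05 s, during which the arm holds its last target.

## Task

Wind the blue clamp's crank clockwise until its pad is tight on the foot of the bag stand. Then take the grip at the top of the stand's pole, squeeze its red release button in, and draw the pole straight up past its first stop to its second stop, fully extended. Finish still holding it there with the button squeezed in, the clamp tight, and the stand and the things around it undisturbed.

Things in the scene. Friction and masses are not known exactly. Their poses are not given: they have to be found in the camera images.
- riser: Low fixed desk riser with a red top, 220 mm along its x by 400 mm along its y, top surface 40 mm above the desk. Origin on the desk under its centre; z up.
- clamp: Blue C-shaped screw clamp, fixed on the riser's end, screw upright. Origin on the screw axis, level with the riser's top (40 mm above the desk); z up, +y from its spine towards the stand's pole. Overarm 26 mm wide (x), top 67 mm above the origin; screw boss 36 mm diameter, up to 75 mm; spine 60 to 82 mm from the axis in -y.
- crank (a joint): Crank angle, 0 to 10.5 rad, growing clockwise from above, which drives screw, crank and pad down 1.59 mm per rad. Starts at 0 to 3.5. At 0 its arm points along the clamp's +x and the pad is 13.5 mm above the foot; it touches at about 8.5. Turning takes about 6 N at the knob; after touching, the rubber face gives 1.5 mm (0.95 rad, 45 N), then the crank stops hard. It does not run back.
- crank_axis (a point): Point on the crank's vertical axis at the mid height of the crank knob; goes down with the screw.
- crank_knob (a point): Centre of the black knob of the crank: upright round handle, 22 mm diameter, 38 mm tall, spinning freely on its pin, 42 mm from the crank axis. The steel crank arm lies under it, its top 23.5 mm below this point. Starts with its centre 171.5 to 177 mm above the desk.
- pad: Round pad at the foot of the clamp screw, 22 mm diameter. Origin at the centre of its rubber underside; goes down onto the stand's foot.
- stand: Loose bag stand, about 1.2 kg: flat steel foot and upright aluminium tube, 32 mm diameter, its black collar 39 mm, ending 142 mm up. Origin on the pole axis at the foot's underside, lying on the riser; z up. Foot 8 mm thick: a 90 mm square under the pole and a tail 60 mm wide that runs 200 mm from the axis in -y, under the clamp pad.
- tube (a joint): How far the inner pole is drawn up, in m: 0 pushed in (start), first stop 0.050, second stop and end of travel 0.100. It moves only with the button in; with the button out a pin locks it in the stop holes (1 mm play). Weighs 0.26 kg, slides with about 1 N of friction, so it sinks if neither pin nor hand holds it.
- grip_head (a point): Centre of the grey grip block on top of the inner pole, axes as the stand's: 28 mm thick along x, 52 mm along y, 45 mm tall. Moves with the pole; pushed in it is 168.5 mm above the stand's origin. Two thin bag hooks stick out of its +y and -y sides to 63 mm from the axis, from 17 mm below to 5 mm above this point.
- button (a joint): How far the red release button is pressed, in m: 0 out, 0.005 fully in; 4 N to start, 7 N fully in; springs back. 20 mm wide, 26 mm tall, centred level with grip_head on the block's +x face, 6 mm proud when out; moves towards -x. Fingers that close on the block along the stand's x press it.
- tube_rack: Bystander: black tube rack with capped sample tubes, 74 x 140 mm, 105 mm tall, on the desk beyond the riser. Origin centre of its underside.
- label_roll: Bystander: roll of paper labels, 76 mm diameter, 40 mm tall, on the riser. Origin centre of its underside.
- pen_cup: Bystander: black pen cup with red pencils, 76 mm diameter, about 155 mm tall, on the desk. Origin centre of its underside.
- stapler: Bystander: pink and black stapler, 36 x 125 mm, 50 mm tall, on the desk. Origin centre of its underside.

How it is judged:
By the outcome, as a careful person would: the job done as asked, in the order asked, and still so for the second after the job is handed in, while the arm keeps its last pose, push and grip.
It also fails if it takes over 64 s, if anything falls off the work surface, if the arm or the gripper's body presses on something with over 40 N, if the wrist force passes 120 N, or if a joint passes its speed limit or range.

## Working session

There is one attempt and no reset: what is moved stays moved. The work goes in short steps, Python scripts to look and compute and a tool call to move; the robot and the scene stay as the last step left them, time stands still between calls to the robot, and variables do not carry over. Pictures are saved under pics/ and viewed, and the job is handed in when it is done.

Besides the shell and the picture viewer there is one more tool, called in YAML: its name, and indented under it one key for each argument. carry_out: Moves the arm, as the interface text tells. Its arguments: {"type":"object","properties":{"motion":{"type":"array","items":{"type":"array"}},"newtons":{"type":"number"}},"required":["motion"]}

```bash
mkdir -p pics
cat > h.py <<'E'
import numpy as np, cv2
from cell import env, viewer
def grab(n,fn=None):
    p=viewer.camera_params(n); im,d=viewer.grab_frame(n)
    if fn: cv2.imwrite('pics/'+fn,cv2.cvtColor(im,cv2.COLOR_RGB2BGR))
    return im,d,p
def c2w(p,X): return np.array(p['R']).T@(np.array(X)-np.array(p['t']))
def px(p,d,u,v):
    z=d[v,u]; K=np.array(p['mtx']); return c2w(p,[(u-K[0,2])/K[0,0]*z,(v-K[1,2])/K[1,1]*z,z])
def cloud(p,d):
    K=np.array(p['mtx']); v,u=np.mgrid[:d.shape[0],:d.shape[1]]
    X=np.stack([(u-K[0,2])/K[0,0]*d,(v-K[1,2])/K[1,1]*d,d],-1)
    return (X-np.array(p['t']))@np.array(p['R'])
def proj(p,X):
    c=np.array(p['R'])@np.array(X)+np.array(p['t']); q=np.array(p['mtx'])@c; return q[:2]/q[2]
E
python3 - <<'E'
from h import *
print(env.state())
for n in ['scene','side','wrist']:
    im,d,p=grab(n,n+'0.png')
    print(n,c2w(p,[0,0,0]).round())
    for o in ['crank_knob','clamp','grip_head','button','stand','riser']:
        r=viewer.look_for(o,n)
        print(o,[(round(x['score'],2),c2w(p,x['position']).round(1)) for x in r[:2]])
print(env.state()['time'])
E
```

```text
{'time': 0.0, 'joints': array([-1.29501089e+00,  2.76597948e-01,  1.50613449e+00, -1.13722133e-05,
        1.36071137e+00, -1.20984045e-01]), 'dq': array([ 1.81871084e-04,  2.08372182e-03, -4.51215138e-04, -1.02052039e-03,
       -7.30382240e-06, -2.35973672e-03]), 'effort': array([-1.83575685e-03, -4.16775155e+01, -2.45807147e+01, -4.54766623e-04,
        1.11014169e-02,  8.20174733e-06]), 'tool_pos': array([ 222.14604534, -530.12177571,  403.83720069]), 'ee_rot': array([-0.69318274, -0.14001384,  0.69329179, -0.1387094 ]), 'force': array([-0.36720077, -0.27785824, -0.79732895]), 'wrist_torque': array([ 0.01107135, -0.00902074, -0.0062214 ]), 'finger_gap': 1.0006834270812952}
scene [1092.   34.  949.]
crank_knob [(0.68, array([546.6, -83.1,  51.5])), (0.45, array([ 528.9, -262. ,  189.7]))]
clamp [(0.81, array([ 511.5, -257.3,  113.2])), (0.57, array([ 523.1, -251.7,  153.7]))]
grip_head [(0.71, array([555.2, -63.9, 224.9]))]
button [(0.61, array([563.2, -64.4, 213.5]))]
stand [(0.98, array([543.4, -84.1,  48.9])), (0.26, array([631.6, 204.2,  47.4]))]
riser [(0.93, array([543.8, -68.3,  41.3]))]
side [ 107.  818. 1079.]
crank_knob [(0.41, array([ 526.8, -256. ,  184.8]))]
clamp [(0.63, array([ 500.7, -258.3,  107. ]))]
grip_head [(0.79, array([540.4, -52.6, 217.9]))]
button [(0.37, array([ 513.6, -256.6,  155.5]))]
stand [(0.92, array([533.1, -64.2,  49.2])), (0.54, array([745. ,  64.3,  75.3]))]
riser [(0.65, array([487.1, -35.5,  42.4]))]
wrist [ 299. -498.  374.]
crank_knob []
clamp []
grip_head []
button []
stand []
riser []
1.05
```

View pics/scene0.png

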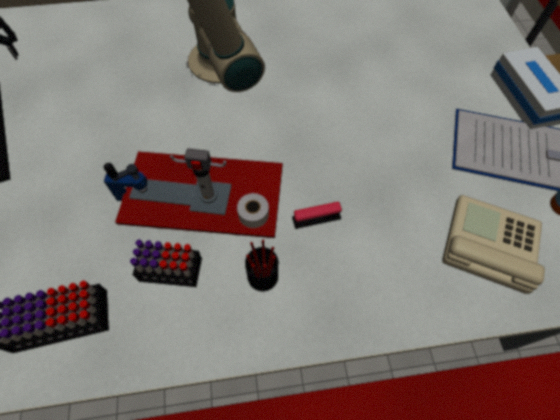

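View pics/side0.png

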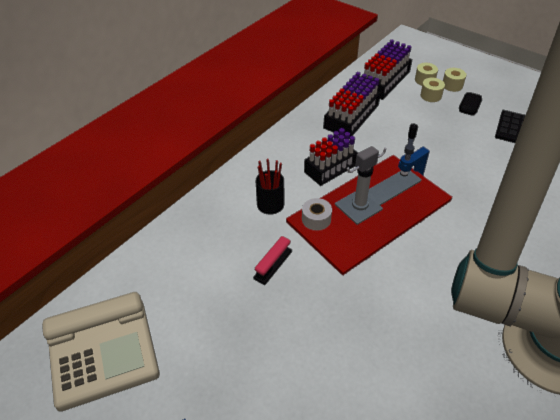

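The scene view shows the clamp at about (125,182) with its black knob at (111,170). The grip head is at (197,157), with the hooks to its left and right. The roll is at (252,208). Next I measure the geometry from the depth.

Run:
```python
from h import *
im,d,p=grab('scene'); W=cloud(p,d); s,ds,ps=grab('side'); Ws=cloud(ps,ds)
for nm,I,Wc,D in (('scene',im,W,d),('side',s,Ws,ds)):
    I=I.astype(int); ok=D>0
    red=ok&(I[...,0]>100)&(I[...,1]<50)&(I[...,2]<60)&(abs(Wc[...,2]-40)<8)&(Wc[...,0]<750)&(Wc[...,0]>350)&(abs(Wc[...,1]+60)<260)
    n,l,st,_=cv2.connectedComponentsWithStats(red.astype(np.uint8)); k=1+np.argmax(st[1:,4])
    P=Wc[l==k]; print(nm,'riser',cv2.minAreaRect(P[:,:2].astype(np.float32)),np.median(P[:,2]))
    h=ok&(abs(Wc[...,0]-540)<80)&(abs(Wc[...,1]+64)<80)&(Wc[...,2]>192)&(Wc[...,2]<250)
    P=Wc[h]; print('head',len(P),cv2.minAreaRect(P[:,:2].astype(np.float32)),P[:,2].max())
    P=P[P[:,2]>222]; print('headtop',len(P),np.median(P,axis=0),cv2.minAreaRect(P[:,:2].astype(np.float32)))
    h=ok&(abs(Wc[...,0]-525)<70)&(abs(Wc[...,1]+258)<70)&(Wc[...,2]>135)
    P=Wc[h]; print('crank',len(P),P.min(0),P.max(0))
    h&=(Wc[...,2]>165); P=Wc[h]; print('knob',len(P),P.mean(0),P.min(0),P.max(0),I[h].mean(0))
    t=h&(Wc[...,2]>P[:,2].max()-8); print('knobtop',Wc[t].mean(0),t.sum())
    h=ok&(abs(Wc[...,0]-525)<70)&(abs(Wc[...,1]+258)<70)&(Wc[...,2]>50)&(I[...,2]>I[...,0]+25)
    P=Wc[h]; print('blue',len(P),P.min(0),P.max(0)); t=P[abs(P[:,2]-107)<6]; print('arm top',len(t),cv2.minAreaRect(t[:,:2].astype(np.float32)))
for nm,(x0,x1,y0,y1) in {'scene':(90,300,130,250),'side':(280,460,110,280)}.items():
    J=im if nm=='scene' else s
    c=cv2.resize(J[y0:y1,x0:x1],None,fx=3.5,fy=3.5,interpolation=cv2.INTER_CUBIC); cv2.imwrite(f'pics/c_{nm}.png',c[...,::-1])
```

```text
scene riser ((549.4346923828125, 49.25822830200195), (133.92770385742188, 204.712890625), 76.56901550292969) 41.740757334144426
head 591 ((549.073486328125, -62.68854522705078), (123.73405456542969, 34.24382400512695), 73.6371841430664) 235.98729221703877
headtop 305 [549.97550736 -62.94057206 231.21789785] ((548.9351806640625, -62.573638916015625), (52.79945373535156, 33.913536071777344), 73.6371841430664)
crank 366 [ 496.6808495  -272.12443242  138.76571975] [ 536.87778829 -211.50368771  198.57979597]
knob 145 [ 528.66277062 -260.71825453  186.08596248] [ 514.0336612  -272.12443242  165.08862478] [ 536.87778829 -251.91205797  198.57979597] [29.26206897 29.6        29.63448276]
knobtop [ 525.98394694 -261.87859246  194.96174219] 70
blue 334 [ 487.15188911 -303.47031383   50.71170537] [ 532.99478007 -206.74779298  166.12336148]
arm top 180 ((504.4261169433594, -255.08734130859375), (99.52226257324219, 26.978479385375977), 74.32778930664062)
side riser ((521.000244140625, -78.88385009765625), (403.7050476074219, 219.9945831298828), 76.66856384277344) 40.688257797465425
head 478 ((544.9178466796875, -62.65644073486328), (123.0003890991211, 39.79898452758789), 88.95466613769531) 237.17774498304317
headtop 210 [543.22769064 -58.65737081 230.36582703] ((543.0562133789062, -61.76926040649414), (53.04393768310547, 31.446529388427734), 75.17250061035156)
crank 248 [ 495.97807067 -274.46052483  135.64226081] [ 534.99975215 -208.52515514  198.29432351]
knob 108 [ 523.20405704 -259.10844556  184.06906441] [ 513.75689916 -274.46052483  165.25251884] [ 534.99975215 -249.29798332  198.29432351] [25.09259259 24.93518519 25.77777778]
knobtop [ 524.53158029 -262.76793157  194.31957645] 39
blue 423 [ 479.61476814 -308.84117626   50.03945233] [ 523.9969014  -203.39675341  129.34288883]
arm top 188 ((499.5102844238281, -255.4109649658203), (103.85154724121094, 28.77330207824707), 79.65238952636719)
```

View pics/c_scene.png

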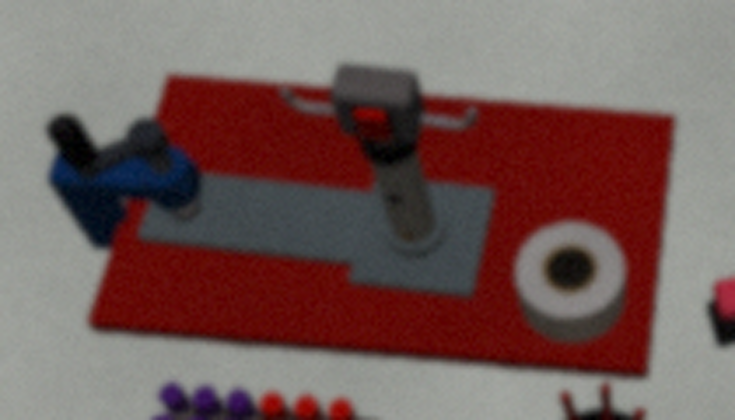

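View pics/c_side.png

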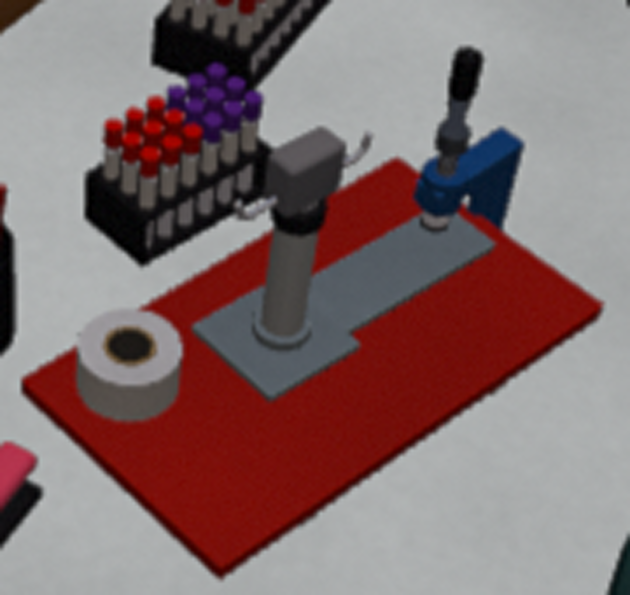

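The crops show the crank hub near (145,135) and the knob to its left at (70,130). The button faces away from the robot, so the stand's yaw is about -14°. I'll move so the wrist camera sees the clamp.

Run:
```python
from h import *
from scipy.spatial.transform import Rotation as R
s=env.state(); r=R.from_quat(s['ee_rot']).as_matrix(); print(r.round(3)); print(env.tcp_to_grasp)
p=viewer.camera_params('wrist'); print(r.T@(c2w(p,[0,0,0])-s['tool_pos'])); print((np.array(p['R'])@r).round(2)); print(p['mtx'])
im,d,p=grab('scene'); W=cloud(p,d)
for zl in (135,140,145,150,155,160):
  h=(d>0)&(abs(W[...,0]-520)<60)&(abs(W[...,1]+250)<60)&(abs(W[...,2]-zl-2.5)<2.5)
  print(zl,h.sum(),W[h].mean(0) if h.any() else '')
```

```text
[[ 0.     0.386 -0.922]
 [-0.    -0.922 -0.386]
 [-1.     0.     0.   ]]
154.70000000000002
[ 30.30318047   0.21980142 -83.15506737]
[[ 0.    1.   -0.  ]
 [-0.32  0.    0.95]
 [ 0.95 -0.    0.32]]
[[294.78446838   0.         279.42054112]
 [  0.         294.78446838 209.6392587 ]
 [  0.           0.           1.        ]]
135 3 [ 516.27247854 -223.38558851  136.71661628]
140 15 [ 518.61812462 -230.07508117  143.68463625]
145 31 [ 522.62391587 -239.35975976  147.44493367]
150 85 [ 519.19987463 -241.54144185  152.72206284]
155 74 [ 509.44088638 -225.42590927  157.42721306]
160 14 [ 529.24025698 -254.96409758  162.39741232]
```

carry_out:
  motion:
    - [[0.029,0.029,0.005],-4,1]
    - [[0.058,0.058,0.01],-8,1]
    - [[0.087,0.087,0.015],-12,1]
    - [[0.116,0.116,0.02],-16,1]
    - [[0.145,0.145,0.025],-20,1]
    - [[0.174,0.174,0.03],-24,1]
    - [[0.203,0.203,0.035],-28,1]
    - [[0.232,0.232,0.04],-32,1]
    - [[0.261,0.261,0.045],-36,1]
    - [[0.28,0.29,0.045],-37,1]
  newtons: 80

```text
time: 2.03
tool_pos: [504.6, -238.7, 450.8]
ee_rot: [0.703, -0.089, -0.7, -0.088]
force: [0.6, -1.1, 0.2]
finger_gap: 1.003
```

```bash
cat > w.py <<'E'
from h import *
import sys
s=env.state(); im,d,p=grab('wrist','w1.png'); W=cloud(p,d)
print(s['time'],s['tool_pos'],s['dq'].round(3))
for o in ['crank_knob','clamp','crank_axis','grip_head','stand']:
    r=viewer.look_for(o,'wrist'); print(o,[(round(x['score'],2),c2w(p,x['position']).round(1)) for x in r[:2]])
h=(d>0)&(W[...,2]>135)&(W[...,2]<210)&(abs(W[...,0]-515)<70)&(abs(W[...,1]+245)<70)
for a in range(135,205,5):
    m=h&(W[...,2]>=a)&(W[...,2]<a+5); P=W[m]
    if len(P): print(a,len(P),P.mean(0).round(1),P.min(0).round(1),P.max(0).round(1))
np.savez('w1.npz',im=im,d=d,W=W)
E
python3 w.py
```

```text
2.0333 [ 504.55391818 -238.74979683  450.80380036] [ 0.742  0.067 -0.06  -0.017  0.024  0.888]
crank_knob [(0.84, array([ 531.7, -268.1,  191.5])), (0.65, array([ 544.1, -118.1,   41.9]))]
clamp [(0.66, array([ 518. , -261.8,  150.4]))]
crank_axis [(0.58, array([ 521. , -248.4,  155.4]))]
grip_head [(0.93, array([549.7, -78.6, 223.9])), (0.47, array([ 519.8, -260.7,  152.8]))]
stand [(0.81, array([545.6, -85.6,  50.4]))]
140 21 [ 522.9 -232.5  143. ] [ 518.9 -268.2  140.9] [ 534.4 -218.8  144.9]
145 41 [ 523.9 -240.   147.6] [ 512.4 -267.2  145.3] [ 534.4 -216.5  149.8]
150 322 [ 518.9 -244.4  152.3] [ 506.2 -256.2  150.1] [ 529.3 -215.1  154.9]
155 501 [ 510.4 -227.7  156.8] [ 498.1 -263.   155.1] [ 535.9 -215.7  159.8]
160 20 [ 534.5 -265.2  162.4] [ 528.5 -273.8  160. ] [ 536.8 -255.5  164.4]
165 28 [ 534.5 -265.1  167.6] [ 527.5 -275.4  165.3] [ 536.9 -255.2  169.7]
170 25 [ 534.6 -265.5  172.6] [ 530.7 -275.9  170.5] [ 536.8 -256.5  175. ]
175 26 [ 534.9 -265.   177.2] [ 529.9 -275.3  175.1] [ 536.9 -256.2  179.9]
180 33 [ 534.4 -264.6  182.2] [ 528.9 -275.8  180. ] [ 536.8 -255.7  185. ]
185 35 [ 534.4 -265.1  187.6] [ 527.7 -275.6  185.1] [ 536.8 -255.2  189.9]
190 409 [ 527.3 -265.8  194.1] [ 515.6 -276.6  190.1] [ 536.7 -255.4  195. ]
195 154 [ 525.7 -266.3  195.4] [ 517.3 -275.2  195. ] [ 535.  -257.   196.9]
```

View pics/w1.png

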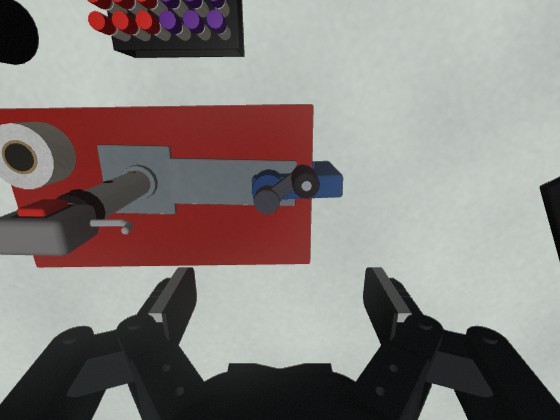

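The wrist view shows the knob top at (306,182), the hub at (266,198), and the grip head with its button at lower left. The arm was still settling, so I'll measure again.

Run:
```python
from h import *
for k in range(6): env_=grab('wrist')
s=env.state(); im,d,p=grab('wrist','w2.png'); W=cloud(p,d)
print(s['tool_pos'],abs(s['dq']).max())
def circ(m):
    P=W[m][:,:2].astype(np.float32); return cv2.minEnclosingCircle(P),np.median(W[m],axis=0)
b=(d>0)&(abs(W[...,0]-515)<70)&(abs(W[...,1]+245)<70)
print('knob top',circ(b&(W[...,2]>191)))
m=b&(W[...,2]>153)&(W[...,2]<160)&(np.hypot(W[...,0]-509,W[...,1]+225)<22); print('hub',circ(m),np.percentile(W[m][:,2],[5,50,95]))
m=b&(W[...,2]>153)&(W[...,2]<160)
print(cv2.minAreaRect(W[m][:,:2].astype(np.float32)))
m=(d>0)&(abs(W[...,0]-548)<60)&(abs(W[...,1]+64)<70)&(W[...,2]>227);print('head',cv2.minAreaRect(W[m][:,:2].astype(np.float32)),np.median(W[m],axis=0))
I=im.astype(int)
m=(d>0)&(abs(W[...,2]-48)<4)&(abs(I[...,0]-I[...,1])<40)&(abs(W[...,0]-530)<110)&(W[...,1]>-290)&(W[...,1]<0)
n,l,st,_=cv2.connectedComponentsWithStats(m.astype(np.uint8)); k=1+np.argmax(st[1:,4]); P=W[l==k]; 
print('foot',len(P),cv2.minAreaRect(P[:,:2].astype(np.float32)),P.min(0),P.max(0))
m=(d>0)&(I[...,0]>100)&(I[...,1]<60)&(abs(W[...,2]-40)<4);P=W[m];print('riser',cv2.minAreaRect(P[:,:2].astype(np.float32)))
```

```text
[ 501.71044731 -241.19809434  449.70029122] 0.005627968589143194
knob top (((507.0427551269531, -243.3405303955078), 72.7896499633789), array([ 512.44639562, -246.65321377,  353.55340214]))
hub (((511.6331787109375, -230.57977294921875), 15.715896606445312), array([ 511.00015431, -227.95079118,  156.73367592])) [154.28131489 156.73367592 157.92988319]
((511.9011535644531, -235.99176025390625), (24.02466583251953, 40.88429641723633), 10.54474925994873)
head ((545.970947265625, -70.19911193847656), (43.59130859375, 27.576208114624023), 73.87552642822266) [545.78311224 -73.24722945 231.22142321]
foot 7327 ((526.188720703125, -136.8236846923828), (249.51925659179688, 90.0260009765625), 74.09498596191406) [ 479.93700636 -264.46613274   44.01321287] [602.18688046 -12.95507039  51.92124   ]
riser ((523.01318359375, -81.00735473632812), (398.1298522949219, 218.1283416748047), 76.4564437866211)
```

Run:
```python
from h import *
s=env.state(); im,d,p=grab('wrist'); W=cloud(p,d)
b=(d>0)&(abs(W[...,0]-515)<70)&(abs(W[...,1]+245)<70)
m=b&(W[...,2]>192)&(W[...,2]<205);print('knob',cv2.minEnclosingCircle(W[m][:,:2].astype(np.float32)),np.median(W[m],axis=0))
m=b&(W[...,2]>155.5)&(W[...,2]<160);P=W[m];P=P[P[:,1]>-242]; print('hub',len(P),cv2.minEnclosingCircle(P[:,:2].astype(np.float32)),np.median(P,axis=0))
m=b&(W[...,2]>111)&(W[...,2]<119);P=W[m];print('boss',len(P),cv2.minAreaRect(P[:,:2].astype(np.float32)) if len(P)>5 else '')
m=b&(W[...,2]>103)&(W[...,2]<110);P=W[m];print('overarm',len(P),cv2.minAreaRect(P[:,:2].astype(np.float32)))
c=cv2.resize(im[130:260,200:400],None,fx=4,fy=4); cv2.imwrite('pics/w3.png',c[...,::-1])
```

```text
knob ((526.2797241210938, -265.9010314941406), 10.674657821655273) [ 526.78405807 -265.90727359  194.65367882]
hub 491 ((510.0268859863281, -227.23336791992188), 12.154448509216309) [ 510.45407372 -227.45101728  156.82206446]
boss 304 ((513.9152221679688, -228.86627197265625), (34.877723693847656, 26.577518463134766), 64.66694641113281)
overarm 788 ((503.98358154296875, -258.8979797363281), (100.34302520751953, 29.985645294189453), 74.3237533569336)
```

View pics/w3.png

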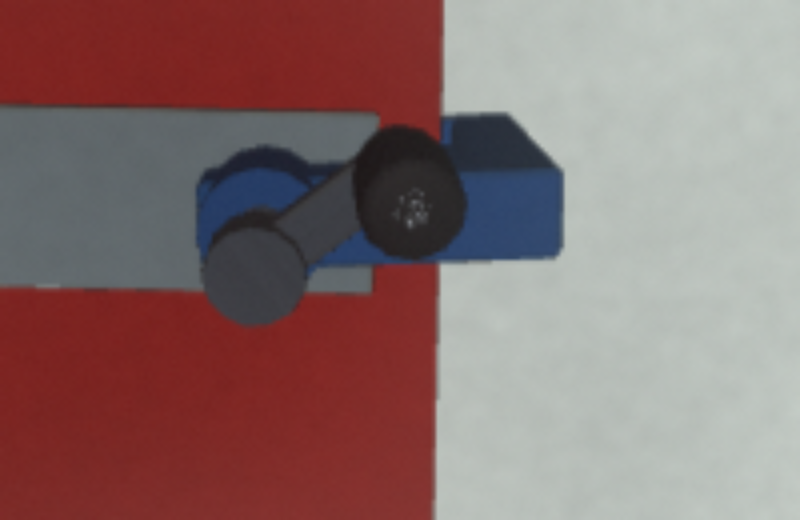

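Hub is at (510.2,-227.3) and the knob at (526.4,-265.9), 41.9 mm apart, centre height about 175.6. So theta0 is about 0.90. Moving down onto the knob.

```bash
python3 -c "
from h import *
s=env.state();print(s['tool_pos'],s['ee_rot'],s['time'],s['force'])"
```

```text
[ 501.88943401 -240.90312398  449.7573718 ] [-0.70158104  0.08821589  0.70159422  0.08813371] 2.7333 [-0.12367703 -0.19956094 -0.08662205]
```

carry_out:
  motion:
    - [[0.012,-0.012,0],0,1]
    - [[0.0245,-0.025,0],0,1]
    - [[0.0245,-0.025,-0.025],0,1]
    - [[0.0245,-0.025,-0.055],0,1]
    - [[0.0245,-0.025,-0.08],0,1]
    - [[0.0245,-0.025,-0.1],0,1]
    - [[0.0245,-0.025,-0.11],0,1]
    - [[0.0245,-0.025,-0.115],0,1]
    - [[0.0245,-0.025,-0.115],0,1]
    - [[0.0245,-0.025,-0.115],0,1]
  newtons: 80

```text
time: 3.57
tool_pos: [526.8, -266.2, 335.8]
ee_rot: [0.702, -0.089, -0.701, -0.088]
force: [0.3, 0.1, 0.2]
finger_gap: 1.006
```

```bash
python3 -c "
from h import *
im,d,p=grab('wrist','w4.png')
s=env.state();print(s['tool_pos'],s['time'],s['force'])"
```

```text
[ 526.888319   -266.21386508  336.18342718] 3.6167 [-0.0119823  -0.56821969 -0.44765404]
```

View pics/w4.png

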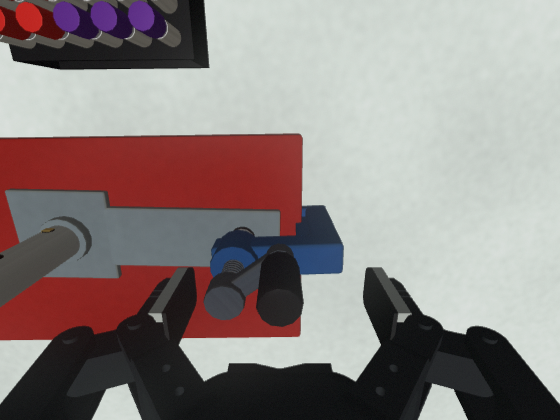

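The knob, at column 280, is centred between the pads at 180 and 380. Closing.

carry_out:
  motion:
    - [[0,0,-0.0015],0,-1]
    - [[0,0,-0.0015],0,-1]
    - [[0,0,-0.0015],0,-1]
    - [[0,0,-0.0015],0,-1]
    - [[0,0,-0.0015],0,-1]
    - [[0,0,-0.0015],0,-1]
    - [[0,0,-0.0015],0,-1]
    - [[0,0,-0.0015],0,-1]
    - [[0,0,-0.0015],0,-1]
    - [[0,0,-0.0015],0,-1]
  newtons: 80

```text
time: 4.45
tool_pos: [526.9, -266.2, 335.1]
ee_rot: [0.703, -0.089, -0.701, -0.088]
force: [-0.6, 0.9, 4.6]
finger_gap: 0.233
```

```bash
cat > arc.py <<'E'
# prints arc rows in m relative to the measured TCP, C=axis, phi decreasing
from h import *
import sys
C=np.array([510.2,-227.3]); 
step=float(sys.argv[1]); n=int(sys.argv[2]); r=float(sys.argv[3]) if len(sys.argv)>3 else 42
s=env.state(); q=s['tool_pos']; v=q[:2]-C; ph=np.arctan2(v[1],v[0])
print('t',s['time'],'tcp',q.round(1),'rad',np.hypot(*v).round(2),'phi',np.degrees(ph).round(1),'F',s['force'].round(1),'gap',round(s['finger_gap'],3))
for k in range(1,n+1):
    a=ph-step*k; t=C+r*np.array([np.cos(a),np.sin(a)])
    print([[*((t-q[:2])/1000).round(4).tolist(),round(-1.59e-3*step*k,4)],0,-1],end=', ')
print()
E
python3 arc.py 0.12 10; python3 -c "
from h import *
grab('wrist','w5.png')"
```

```text
t 4.45 tcp [ 526.9 -266.2  335.1] rad 42.3 phi -66.7 F [-0.6  0.9  4.6] gap 0.233
[[-0.0049, -0.0014, -0.0002], 0, -1], [[-0.0098, -0.0026, -0.0004], 0, -1], [[-0.0148, -0.0031, -0.0006], 0, -1], [[-0.0198, -0.003, -0.0008], 0, -1], [[-0.0248, -0.0024, -0.001], 0, -1], [[-0.0297, -0.0011, -0.0011], 0, -1], [[-0.0344, 0.0007, -0.0013], 0, -1], [[-0.0388, 0.0031, -0.0015], 0, -1], [[-0.0429, 0.006, -0.0017], 0, -1], [[-0.0467, 0.0094, -0.0019], 0, -1],
```

View pics/w5.png

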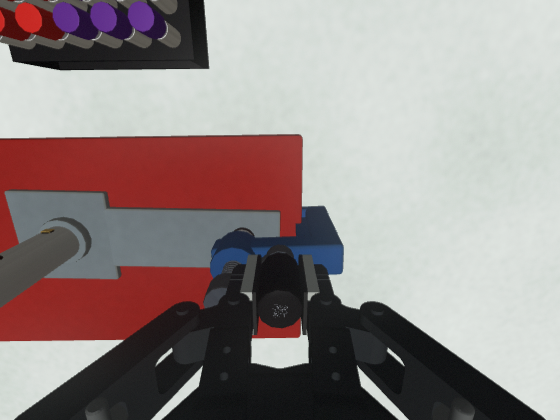

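The knob is held between the pads at about (280,285). Winding starts gently, clockwise.

carry_out:
  motion:
    - [[-0.0049,-0.0014,-0.0002],0,-1]
    - [[-0.0098,-0.0026,-0.0004],0,-1]
    - [[-0.0148,-0.0031,-0.0006],0,-1]
    - [[-0.0198,-0.003,-0.0008],0,-1]
    - [[-0.0248,-0.0024,-0.001],0,-1]
    - [[-0.0297,-0.0011,-0.0011],0,-1]
    - [[-0.0344,0.0007,-0.0013],0,-1]
    - [[-0.0388,0.0031,-0.0015],0,-1]
    - [[-0.0429,0.006,-0.0017],0,-1]
    - [[-0.0467,0.0094,-0.0019],0,-1]
  newtons: 80

```text
time: 5.33
tool_pos: [481.8, -258.1, 333.5]
ee_rot: [0.705, -0.09, -0.698, -0.087]
force: [5.5, -3.2, -1.1]
finger_gap: 0.233
```

```bash
python3 arc.py 0.15 10; python3 -c "
from h import *
grab('wrist','w6.png')"
```

```text
t 5.3333 tcp [ 481.8 -258.1  333.5] rad 41.92 phi -132.7 F [ 5.5 -3.2 -1.1] gap 0.233
[[-0.0043, 0.0045, -0.0002], 0, -1], [[-0.0079, 0.0097, -0.0005], 0, -1], [[-0.0106, 0.0154, -0.0007], 0, -1], [[-0.0125, 0.0214, -0.001], 0, -1], [[-0.0134, 0.0276, -0.0012], 0, -1], [[-0.0134, 0.0339, -0.0014], 0, -1], [[-0.0125, 0.0402, -0.0017], 0, -1], [[-0.0107, 0.0462, -0.0019], 0, -1], [[-0.0079, 0.0518, -0.0021], 0, -1], [[-0.0044, 0.057, -0.0024], 0, -1],
```

View pics/w6.png

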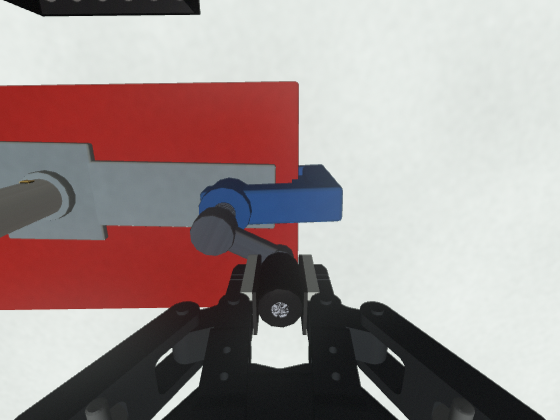

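The crank turned with the knob and the force stayed at about 6 N, as expected. Continuing.

carry_out:
  motion:
    - [[-0.0043,0.0045,-0.0002],0,-1]
    - [[-0.0079,0.0097,-0.0005],0,-1]
    - [[-0.0106,0.0154,-0.0007],0,-1]
    - [[-0.0125,0.0214,-0.001],0,-1]
    - [[-0.0134,0.0276,-0.0012],0,-1]
    - [[-0.0134,0.0339,-0.0014],0,-1]
    - [[-0.0125,0.0402,-0.0017],0,-1]
    - [[-0.0107,0.0462,-0.0019],0,-1]
    - [[-0.0079,0.0518,-0.0021],0,-1]
    - [[-0.0044,0.057,-0.0024],0,-1]

```text
time: 6.22
tool_pos: [476.0, -201.7, 331.1]
ee_rot: [0.704, -0.091, -0.699, -0.085]
force: [-2.8, -6.2, 3.1]
finger_gap: 0.234
```

```bash
python3 arc.py 0.15 10
```

```text
t 6.2167 tcp [ 476.  -201.7  331.1] rad 42.75 phi 143.2 F [-2.8 -6.2  3.1] gap 0.234
[[0.0047, 0.0043, -0.0002], 0, -1], [[0.0095, 0.0084, -0.0005], 0, -1], [[0.0149, 0.0117, -0.0007], 0, -1], [[0.0207, 0.0141, -0.001], 0, -1], [[0.0268, 0.0157, -0.0012], 0, -1], [[0.033, 0.0164, -0.0014], 0, -1], [[0.0393, 0.0161, -0.0017], 0, -1], [[0.0455, 0.0148, -0.0019], 0, -1], [[0.0514, 0.0127, -0.0021], 0, -1], [[0.057, 0.0097, -0.0024], 0, -1],
```

carry_out:
  motion:
    - [[0.0047,0.0043,-0.0002],0,-1]
    - [[0.0095,0.0084,-0.0005],0,-1]
    - [[0.0149,0.0117,-0.0007],0,-1]
    - [[0.0207,0.0141,-0.001],0,-1]
    - [[0.0268,0.0157,-0.0012],0,-1]
    - [[0.033,0.0164,-0.0014],0,-1]
    - [[0.0393,0.0161,-0.0017],0,-1]
    - [[0.0455,0.0148,-0.0019],0,-1]
    - [[0.0514,0.0127,-0.0021],0,-1]
    - [[0.057,0.0097,-0.0024],0,-1]

```text
time: 7.05
tool_pos: [531.7, -190.4, 328.7]
ee_rot: [0.702, -0.09, -0.701, -0.086]
force: [-3.9, 5.5, 8.9]
finger_gap: 0.236
```

```bash
python3 arc.py 0.15 10
```

```text
t 7.05 tcp [ 531.7 -190.4  328.7] rad 42.72 phi 59.8 F [-3.9  5.5  8.9] gap 0.236
[[0.0048, -0.0042, -0.0002], 0, -1], [[0.0094, -0.0085, -0.0005], 0, -1], [[0.0133, -0.0134, -0.0007], 0, -1], [[0.0164, -0.0189, -0.001], 0, -1], [[0.0187, -0.0248, -0.0012], 0, -1], [[0.0201, -0.0309, -0.0014], 0, -1], [[0.0205, -0.0372, -0.0017], 0, -1], [[0.02, -0.0435, -0.0019], 0, -1], [[0.0186, -0.0496, -0.0021], 0, -1], [[0.0162, -0.0554, -0.0024], 0, -1],
```

carry_out:
  motion:
    - [[0.0048,-0.0042,-0.0002],0,-1]
    - [[0.0094,-0.0085,-0.0005],0,-1]
    - [[0.0133,-0.0134,-0.0007],0,-1]
    - [[0.0164,-0.0189,-0.001],0,-1]
    - [[0.0187,-0.0248,-0.0012],0,-1]
    - [[0.0201,-0.0309,-0.0014],0,-1]
    - [[0.0205,-0.0372,-0.0017],0,-1]
    - [[0.02,-0.0435,-0.0019],0,-1]
    - [[0.0186,-0.0496,-0.0021],0,-1]
    - [[0.0162,-0.0554,-0.0024],0,-1]

```text
time: 7.88
tool_pos: [548.9, -244.7, 326.4]
ee_rot: [0.703, -0.088, -0.7, -0.088]
force: [3.1, 4.3, 3.8]
finger_gap: 0.237
```

```bash
python3 arc.py 0.15 10
```

```text
t 7.8833 tcp [ 548.9 -244.7  326.4] rad 42.41 phi -24.2 F [3.1 4.3 3.8] gap 0.237
[[-0.0034, -0.0054, -0.0002], 0, -1], [[-0.0072, -0.0104, -0.0005], 0, -1], [[-0.0117, -0.0148, -0.0007], 0, -1], [[-0.0168, -0.0185, -0.001], 0, -1], [[-0.0224, -0.0213, -0.0012], 0, -1], [[-0.0284, -0.0233, -0.0014], 0, -1], [[-0.0346, -0.0244, -0.0017], 0, -1], [[-0.0409, -0.0246, -0.0019], 0, -1], [[-0.0471, -0.0238, -0.0021], 0, -1], [[-0.0532, -0.022, -0.0024], 0, -1],
```

carry_out:
  motion:
    - [[-0.0034,-0.0054,-0.0002],0,-1]
    - [[-0.0072,-0.0104,-0.0005],0,-1]
    - [[-0.0117,-0.0148,-0.0007],0,-1]
    - [[-0.0168,-0.0185,-0.001],0,-1]
    - [[-0.0224,-0.0213,-0.0012],0,-1]
    - [[-0.0284,-0.0233,-0.0014],0,-1]
    - [[-0.0346,-0.0244,-0.0017],0,-1]
    - [[-0.0409,-0.0246,-0.0019],0,-1]
    - [[-0.0471,-0.0238,-0.0021],0,-1]
    - [[-0.0532,-0.022,-0.0024],0,-1]
  newtons: 110

```text
time: 8.72
tool_pos: [497.2, -267.4, 324.2]
ee_rot: [0.705, -0.089, -0.698, -0.088]
force: [7.1, -0.8, -1.0]
finger_gap: 0.23
```

```bash
python3 arc.py 0.09 10
```

```text
t 8.7167 tcp [ 497.2 -267.4  324.2] rad 42.14 phi -108.0 F [ 7.1 -0.8 -1. ] gap 0.23
[[-0.0035, 0.0015, -0.0001], 0, -1], [[-0.0069, 0.0031, -0.0003], 0, -1], [[-0.0101, 0.005, -0.0004], 0, -1], [[-0.0132, 0.0073, -0.0006], 0, -1], [[-0.016, 0.0098, -0.0007], 0, -1], [[-0.0186, 0.0125, -0.0009], 0, -1], [[-0.021, 0.0155, -0.001], 0, -1], [[-0.0231, 0.0186, -0.0011], 0, -1], [[-0.0249, 0.0219, -0.0013], 0, -1], [[-0.0263, 0.0254, -0.0014], 0, -1],
```

carry_out:
  motion:
    - [[-0.0035,0.0015,-0.0001],0,-1]
    - [[-0.0069,0.0031,-0.0003],0,-1]
    - [[-0.0101,0.005,-0.0004],0,-1]
    - [[-0.0132,0.0073,-0.0006],0,-1]
    - [[-0.016,0.0098,-0.0007],0,-1]
    - [[-0.0186,0.0125,-0.0009],0,-1]
    - [[-0.021,0.0155,-0.001],0,-1]
    - [[-0.0231,0.0186,-0.0011],0,-1]
    - [[-0.0249,0.0219,-0.0013],0,-1]
    - [[-0.0263,0.0254,-0.0014],0,-1]
  newtons: 110

```text
time: 9.55
tool_pos: [471.3, -243.7, 322.9]
ee_rot: [0.706, -0.09, -0.698, -0.086]
force: [2.7, -6.9, -1.8]
finger_gap: 0.227
```

```bash
python3 arc.py 0.06 14
```

```text
t 9.55 tcp [ 471.3 -243.7  322.9] rad 42.27 phi -157.1 F [ 2.7 -6.9 -1.8] gap 0.227
[[-0.0007, 0.0025, -0.0001], 0, -1], [[-0.0014, 0.0049, -0.0002], 0, -1], [[-0.002, 0.0073, -0.0003], 0, -1], [[-0.0025, 0.0098, -0.0004], 0, -1], [[-0.0028, 0.0123, -0.0005], 0, -1], [[-0.003, 0.0148, -0.0006], 0, -1], [[-0.003, 0.0173, -0.0007], 0, -1], [[-0.0029, 0.0198, -0.0008], 0, -1], [[-0.0026, 0.0223, -0.0009], 0, -1], [[-0.0022, 0.0248, -0.001], 0, -1], [[-0.0016, 0.0273, -0.001], 0, -1], [[-0.0009, 0.0297, -0.0011], 0, -1], [[-0.0, 0.032, -0.0012], 0, -1], [[0.001, 0.0343, -0.0013], 0, -1],
```

carry_out:
  motion:
    - [[-0.0007,0.0025,-0.0001],0,-1]
    - [[-0.0014,0.0049,-0.0002],0,-1]
    - [[-0.002,0.0073,-0.0003],0,-1]
    - [[-0.0025,0.0098,-0.0004],0,-1]
    - [[-0.0028,0.0123,-0.0005],0,-1]
    - [[-0.003,0.0148,-0.0006],0,-1]
    - [[-0.003,0.0148,-0.0006],0,-1]
    - [[-0.003,0.0148,-0.0006],0,-1]
    - [[-0.003,0.0148,-0.0006],0,-1]
    - [[-0.003,0.0148,-0.0006],0,-1]
  newtons: 110

```text
time: 10.38
tool_pos: [467.9, -230.3, 322.3]
ee_rot: [0.705, -0.092, -0.698, -0.084]
force: [-0.8, -5.8, 1.7]
finger_gap: 0.227
```

```bash
python3 arc.py 0.06 10
```

```text
t 10.3833 tcp [ 467.9 -230.3  322.3] rad 42.38 phi -175.9 F [-0.8 -5.8  1.7] gap 0.227
[[0.0003, 0.0025, -0.0001], 0, -1], [[0.0003, 0.0051, -0.0002], 0, -1], [[0.0005, 0.0076, -0.0003], 0, -1], [[0.0009, 0.0101, -0.0004], 0, -1], [[0.0014, 0.0125, -0.0005], 0, -1], [[0.002, 0.015, -0.0006], 0, -1], [[0.0028, 0.0174, -0.0007], 0, -1], [[0.0037, 0.0197, -0.0008], 0, -1], [[0.0048, 0.022, -0.0009], 0, -1], [[0.006, 0.0242, -0.001], 0, -1],
```

carry_out:
  motion:
    - [[0.0003,0.0025,-0.0001],0,-1]
    - [[0.0003,0.0051,-0.0002],0,-1]
    - [[0.0005,0.0076,-0.0003],0,-1]
    - [[0.0009,0.0101,-0.0004],0,-1]
    - [[0.0009,0.0101,-0.0004],0,-1]
    - [[0.0009,0.0101,-0.0004],0,-1]
    - [[0.0009,0.0101,-0.0004],0,-1]
    - [[0.0009,0.0101,-0.0004],0,-1]
    - [[0.0009,0.0101,-0.0004],0,-1]
    - [[0.0009,0.0101,-0.0004],0,-1]
  newtons: 110

```text
time: 11.22
tool_pos: [468.2, -221.6, 322.0]
ee_rot: [0.705, -0.093, -0.699, -0.082]
force: [-1.1, -4.7, 3.8]
finger_gap: 0.228
```

```bash
python3 arc.py 0.06 10; python3 -c "
from h import *
for n in ('wrist','scene','side'):
  grab(n,'a_'+n+'.png')
im=cv2.imread('pics/a_scene.png')[130:250,80:300]; cv2.imwrite('pics/a_s.png',cv2.resize(im,None,fx=3.5,fy=3.5))"
```

```text
t 11.2167 tcp [ 468.2 -221.6  322. ] rad 42.4 phi 172.3 F [-1.1 -4.7  3.8] gap 0.228
[[0.0008, 0.0024, -0.0001], 0, -1], [[0.0014, 0.0049, -0.0002], 0, -1], [[0.0021, 0.0073, -0.0003], 0, -1], [[0.0029, 0.0097, -0.0004], 0, -1], [[0.0039, 0.012, -0.0005], 0, -1], [[0.0051, 0.0142, -0.0006], 0, -1], [[0.0063, 0.0164, -0.0007], 0, -1], [[0.0077, 0.0185, -0.0008], 0, -1], [[0.0092, 0.0205, -0.0009], 0, -1], [[0.0109, 0.0225, -0.001], 0, -1],
```

View pics/a_wrist.png

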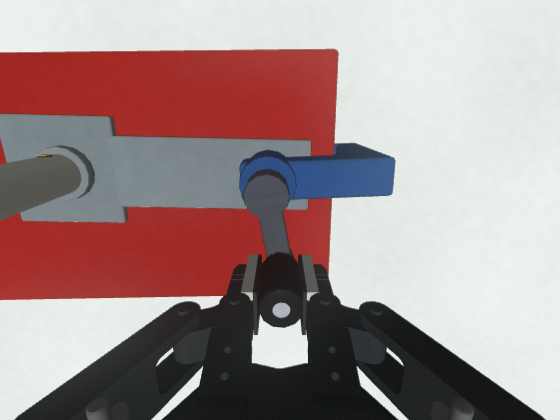

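View pics/a_s.png

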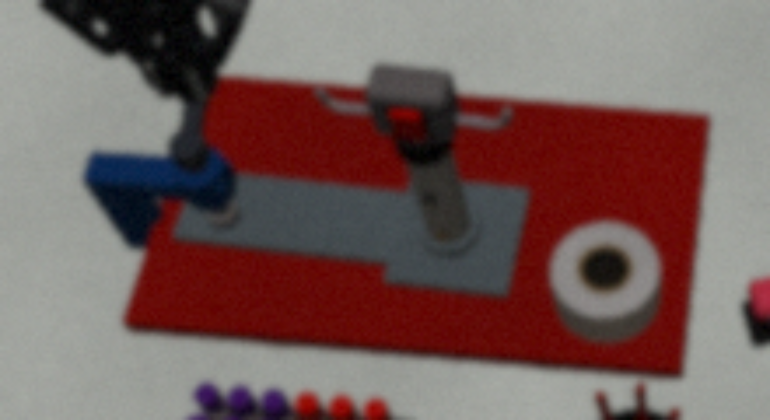

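The crank follows and points nearly to clamp -x, theta about 9.3. I'll go on in small steps until it stops hard.

carry_out:
  motion:
    - [[0.0008,0.0024,-0.0001],0,-1]
    - [[0.0014,0.0049,-0.0002],0,-1]
    - [[0.0021,0.0073,-0.0003],0,-1]
    - [[0.0021,0.0073,-0.0003],0,-1]
    - [[0.0021,0.0073,-0.0003],0,-1]
    - [[0.0021,0.0073,-0.0003],0,-1]
    - [[0.0021,0.0073,-0.0003],0,-1]
    - [[0.0021,0.0073,-0.0003],0,-1]
    - [[0.0021,0.0073,-0.0003],0,-1]
    - [[0.0021,0.0073,-0.0003],0,-1]
  newtons: 110

```text
time: 12.2
tool_pos: [469.4, -215.6, 321.8]
ee_rot: [0.704, -0.094, -0.699, -0.081]
force: [-1.6, -5.8, 3.2]
finger_gap: 0.231
```

```bash
python3 arc.py 0.06 8
```

```text
t 12.2 tcp [ 469.4 -215.6  321.8] rad 42.41 phi 164.0 F [-1.6 -5.8  3.2] gap 0.231
[[0.0012, 0.0023, -0.0001], 0, -1], [[0.0021, 0.0046, -0.0002], 0, -1], [[0.0031, 0.0069, -0.0003], 0, -1], [[0.0043, 0.0092, -0.0004], 0, -1], [[0.0056, 0.0113, -0.0005], 0, -1], [[0.0071, 0.0134, -0.0006], 0, -1], [[0.0086, 0.0153, -0.0007], 0, -1], [[0.0103, 0.0172, -0.0008], 0, -1],
```

carry_out:
  motion:
    - [[0.0012,0.0023,-0.0001],0,-1]
    - [[0.0021,0.0046,-0.0002],0,-1]
    - [[0.0031,0.0069,-0.0003],0,-1]
    - [[0.0043,0.0092,-0.0004],0,-1]
    - [[0.0043,0.0092,-0.0004],0,-1]
    - [[0.0043,0.0092,-0.0004],0,-1]
    - [[0.0043,0.0092,-0.0004],0,-1]
    - [[0.0043,0.0092,-0.0004],0,-1]
    - [[0.0043,0.0092,-0.0004],0,-1]
    - [[0.0043,0.0092,-0.0004],0,-1]
  newtons: 110

```text
time: 13.03
tool_pos: [472.5, -207.6, 321.5]
ee_rot: [0.703, -0.095, -0.701, -0.079]
force: [-3.9, -6.4, 4.5]
finger_gap: 0.229
```

```bash
python3 arc.py 0.06 8
```

```text
t 13.0333 tcp [ 472.5 -207.6  321.5] rad 42.53 phi 152.5 F [-3.9 -6.4  4.5] gap 0.229
[[0.0017, 0.002, -0.0001], 0, -1], [[0.0031, 0.0041, -0.0002], 0, -1], [[0.0046, 0.0061, -0.0003], 0, -1], [[0.0062, 0.008, -0.0004], 0, -1], [[0.0079, 0.0099, -0.0005], 0, -1], [[0.0097, 0.0116, -0.0006], 0, -1], [[0.0116, 0.0133, -0.0007], 0, -1], [[0.0136, 0.0148, -0.0008], 0, -1],
```

carry_out:
  motion:
    - [[0.0017,0.002,-0.0001],0,-1]
    - [[0.0031,0.0041,-0.0002],0,-1]
    - [[0.0046,0.0061,-0.0003],0,-1]
    - [[0.0062,0.008,-0.0004],0,-1]
    - [[0.0062,0.008,-0.0004],0,-1]
    - [[0.0062,0.008,-0.0004],0,-1]
    - [[0.0062,0.008,-0.0004],0,-1]
    - [[0.0062,0.008,-0.0004],0,-1]
    - [[0.0062,0.008,-0.0004],0,-1]
    - [[0.0062,0.008,-0.0004],0,-1]
  newtons: 110

```text
time: 13.87
tool_pos: [476.8, -200.8, 321.2]
ee_rot: [-0.701, 0.096, 0.703, 0.078]
force: [-5.8, -6.0, 5.0]
finger_gap: 0.227
```

```bash
python3 arc.py 0.06 8; python3 -c "
from h import *
grab('wrist','b_wrist.png')"
```

```text
t 13.8667 tcp [ 476.8 -200.8  321.2] rad 42.62 phi 141.6 F [-5.8 -6.   5. ] gap 0.227
[[0.0021, 0.0015, -0.0001], 0, -1], [[0.0038, 0.0034, -0.0002], 0, -1], [[0.0057, 0.0051, -0.0003], 0, -1], [[0.0076, 0.0067, -0.0004], 0, -1], [[0.0097, 0.0082, -0.0005], 0, -1], [[0.0118, 0.0095, -0.0006], 0, -1], [[0.014, 0.0108, -0.0007], 0, -1], [[0.0163, 0.0119, -0.0008], 0, -1],
```

View pics/b_wrist.png

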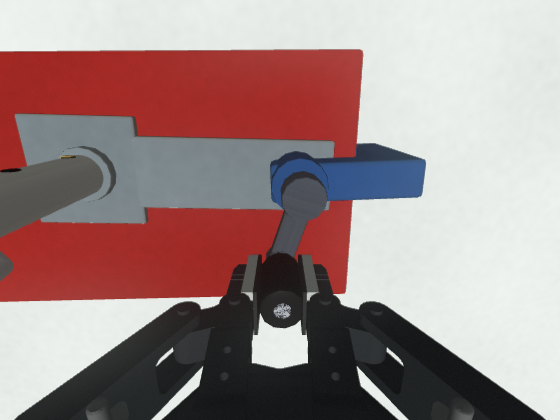

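Force is rising slowly, now 8.3 N tangential, and the crank still follows. Continuing.

carry_out:
  motion:
    - [[0.0021,0.0015,-0.0001],0,-1]
    - [[0.0038,0.0034,-0.0002],0,-1]
    - [[0.0057,0.0051,-0.0003],0,-1]
    - [[0.0076,0.0067,-0.0004],0,-1]
    - [[0.0097,0.0082,-0.0005],0,-1]
    - [[0.0097,0.0082,-0.0005],0,-1]
    - [[0.0097,0.0082,-0.0005],0,-1]
    - [[0.0097,0.0082,-0.0005],0,-1]
    - [[0.0097,0.0082,-0.0005],0,-1]
    - [[0.0097,0.0082,-0.0005],0,-1]
  newtons: 110

```text
time: 14.75
tool_pos: [483.7, -193.6, 320.7]
ee_rot: [-0.698, 0.097, 0.706, 0.076]
force: [-9.0, -6.3, 8.4]
finger_gap: 0.228
```

```bash
python3 arc.py 0.06 8
```

```text
t 14.75 tcp [ 483.7 -193.6  320.7] rad 42.88 phi 128.1 F [-9.  -6.3  8.4] gap 0.228
[[0.0026, 0.0008, -0.0001], 0, -1], [[0.0047, 0.0022, -0.0002], 0, -1], [[0.0069, 0.0034, -0.0003], 0, -1], [[0.0091, 0.0045, -0.0004], 0, -1], [[0.0115, 0.0055, -0.0005], 0, -1], [[0.0138, 0.0063, -0.0006], 0, -1], [[0.0163, 0.007, -0.0007], 0, -1], [[0.0187, 0.0075, -0.0008], 0, -1],
```

carry_out:
  motion:
    - [[0.0026,0.0008,-0.0001],0,-1]
    - [[0.0047,0.0022,-0.0002],0,-1]
    - [[0.0069,0.0034,-0.0003],0,-1]
    - [[0.0091,0.0045,-0.0004],0,-1]
    - [[0.0115,0.0055,-0.0005],0,-1]
    - [[0.0115,0.0055,-0.0005],0,-1]
    - [[0.0115,0.0055,-0.0005],0,-1]
    - [[0.0115,0.0055,-0.0005],0,-1]
    - [[0.0115,0.0055,-0.0005],0,-1]
    - [[0.0115,0.0055,-0.0005],0,-1]
  newtons: 110

```text
time: 15.58
tool_pos: [491.6, -188.5, 320.4]
ee_rot: [-0.694, 0.097, 0.71, 0.075]
force: [-12.5, -3.8, 10.3]
finger_gap: 0.228
```

```bash
python3 arc.py 0.06 8; python3 -c "
from h import *
from scipy.spatial.transform import Rotation as R
print(R.from_quat(env.state()['ee_rot']).as_matrix().round(3))
grab('wrist','c_wrist.png')"
```

```text
t 15.5833 tcp [ 491.6 -188.5  320.4] rad 43.07 phi 115.7 F [-12.5  -3.8  10.3] gap 0.228
[[0.0028, 0.0001, -0.0001], 0, -1], [[0.0051, 0.0009, -0.0002], 0, -1], [[0.0075, 0.0017, -0.0003], 0, -1], [[0.01, 0.0023, -0.0004], 0, -1], [[0.0125, 0.0027, -0.0005], 0, -1], [[0.015, 0.003, -0.0006], 0, -1], [[0.0175, 0.0032, -0.0007], 0, -1], [[0.02, 0.0032, -0.0008], 0, -1], 
[[-0.026 -0.242 -0.97 ]
 [-0.028 -0.97   0.242]
 [-0.999  0.033  0.019]]
```

View pics/c_wrist.png

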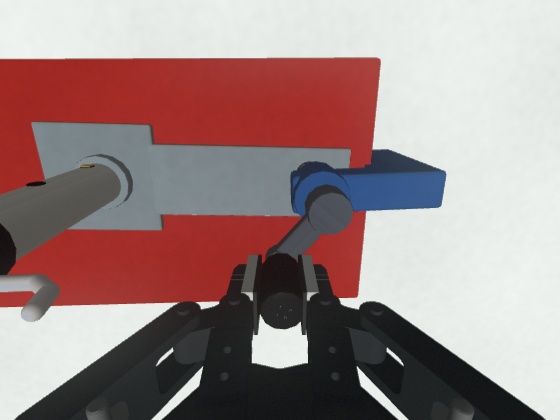

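carry_out:
  motion:
    - [[0.0028,0.0001,-0.0001],0,-1]
    - [[0.0051,0.0009,-0.0002],0,-1]
    - [[0.0075,0.0017,-0.0003],0,-1]
    - [[0.01,0.0023,-0.0004],0,-1]
    - [[0.01,0.0023,-0.0004],0,-1]
    - [[0.01,0.0023,-0.0004],0,-1]
    - [[0.01,0.0023,-0.0004],0,-1]
    - [[0.01,0.0023,-0.0004],0,-1]
    - [[0.01,0.0023,-0.0004],0,-1]
    - [[0.01,0.0023,-0.0004],0,-1]
  newtons: 110

```text
time: 16.47
tool_pos: [497.4, -186.2, 320.1]
ee_rot: [-0.689, 0.097, 0.714, 0.075]
force: [-12.7, -2.4, 10.9]
finger_gap: 0.228
```

```bash
cat >> arc.py <<'E'
from scipy.spatial.transform import Rotation as R
M=R.from_quat(s['ee_rot']).as_matrix(); k=q+M[:,0]*154.7; v=k[:2]-C
print('knob',k.round(1),np.hypot(*v).round(1),'phi',np.degrees(np.arctan2(v[1],v[0])).round(1),'tool x',M[:,0].round(3),'y',M[:,1].round(3),'T',s['wrist_torque'].round(2))
E
python3 arc.py 0.06 8; python3 -c "
from h import *
grab('wrist','d_wrist.png')"
```

```text
t 16.4667 tcp [ 497.4 -186.2  320.1] rad 43.01 phi 107.3 F [-12.7  -2.4  10.9] gap 0.228
[[0.0027, -0.0003, -0.0001], 0, -1], [[0.0052, 0.0002, -0.0002], 0, -1], [[0.0077, 0.0006, -0.0003], 0, -1], [[0.0102, 0.0008, -0.0004], 0, -1], [[0.0127, 0.0009, -0.0005], 0, -1], [[0.0152, 0.0009, -0.0006], 0, -1], [[0.0177, 0.0006, -0.0007], 0, -1], [[0.0202, 0.0003, -0.0008], 0, -1], 
knob [ 491.4 -190.4  165.6] 41.4 phi 117.0 tool x [-0.039 -0.027 -0.999] y [-0.241 -0.97   0.036] T [ 0.34  1.43 -0.  ]
```

View pics/d_wrist.png

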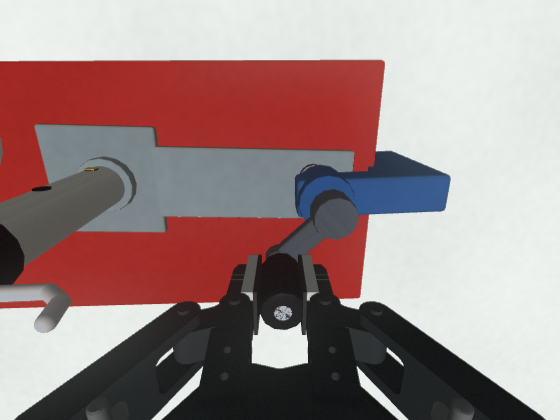

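The tool tilts slightly because each call resets its target from the measured pose. One longer commanded push should reach the hard stop with less drift.

carry_out:
  motion:
    - [[0.0027,-0.0003,-0.0001],0,-1]
    - [[0.0052,0.0002,-0.0002],0,-1]
    - [[0.0077,0.0006,-0.0003],0,-1]
    - [[0.0102,0.0008,-0.0004],0,-1]
    - [[0.0127,0.0009,-0.0005],0,-1]
    - [[0.0152,0.0009,-0.0006],0,-1]
    - [[0.0177,0.0006,-0.0006],0,-1]
    - [[0.0177,0.0006,-0.0006],0,-1]
    - [[0.0177,0.0006,-0.0006],0,-1]
    - [[0.0177,0.0006,-0.0006],0,-1]
  newtons: 110

```text
time: 17.35
tool_pos: [509.5, -183.7, 319.5]
ee_rot: [-0.683, 0.096, 0.72, 0.076]
force: [-17.8, 4.6, 16.4]
finger_gap: 0.223
```

```bash
python3 arc.py 0.06 8; python3 -c "
from h import *
for n in ('wrist','side'): grab(n,'e_'+n+'.png')
im=cv2.imread('pics/e_side.png')[100:280,280:470]; cv2.imwrite('pics/e_s.png',cv2.resize(im,None,fx=3.3,fy=3.3,interpolation=cv2.INTER_CUBIC))"
```

```text
t 17.35 tcp [ 509.5 -183.7  319.5] rad 43.6 phi 90.9 F [-17.8   4.6  16.4] gap 0.223
[[0.0025, -0.0016, -0.0001], 0, -1], [[0.0051, -0.0018, -0.0002], 0, -1], [[0.0076, -0.0022, -0.0003], 0, -1], [[0.01, -0.0026, -0.0004], 0, -1], [[0.0125, -0.0033, -0.0005], 0, -1], [[0.0149, -0.0041, -0.0006], 0, -1], [[0.0172, -0.005, -0.0007], 0, -1], [[0.0195, -0.006, -0.0008], 0, -1], 
knob [ 500.8 -186.9  165.1] 41.5 phi 103.1 tool x [-0.056 -0.021 -0.998] y [-0.241 -0.97   0.034] T [ 1.31  1.86 -0.08]
```

View pics/e_wrist.png

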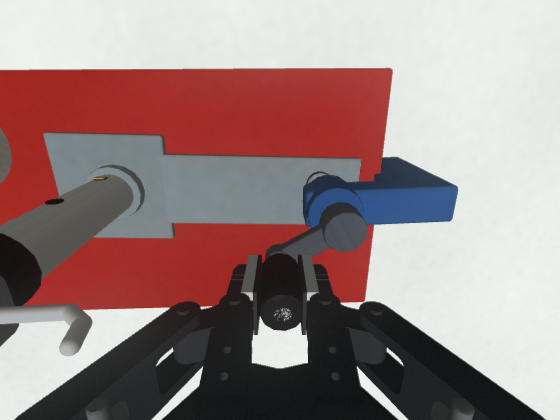

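View pics/e_s.png

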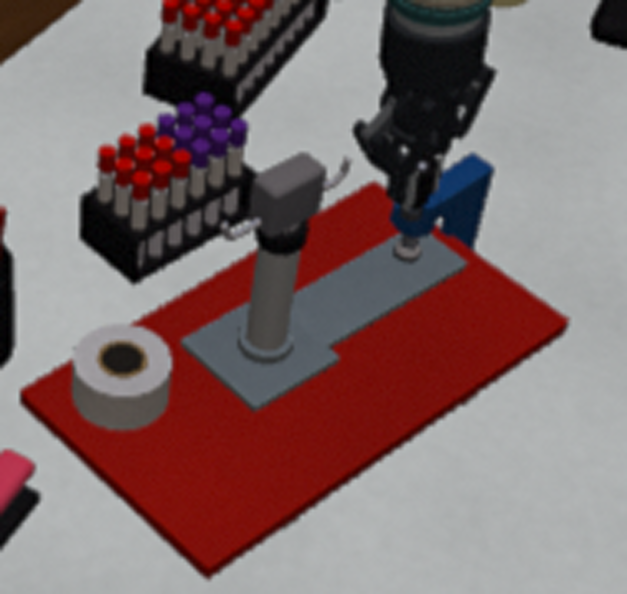

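Run:
```python
from h import *
im,d,p=grab('wrist'); W=cloud(p,d)
for u,v in ((345,225),(340,215),(350,235),(355,220)): print(px(p,d,u,v).round(1))
m=(d>0)&(W[...,2]>135)&(W[...,2]<150)&(abs(W[...,0]-510)<25)&(abs(W[...,1]+227)<25); m[:, :322]=0
print(m.sum(),np.percentile(W[m][:,2],[10,50,90]),cv2.minEnclosingCircle(W[m][:,:2].astype(np.float32)))
m=(d>0)&(W[...,2]>100)&(W[...,2]<118)&(abs(W[...,0]-510)<40)&(abs(W[...,1]+240)<50); print('overarm z',np.percentile(W[m][:,2],[10,50,90]))
m=(d>0)&(abs(W[...,2]-48)<6)&(abs(W[...,0]-525)<25)&(abs(W[...,1]+150)<50); print('foot z',np.percentile(W[m][:,2],[10,50,90]))
s,ds,ps=grab('side'); Ws=cloud(ps,ds)
I=s.astype(int);m=(ds>0)&(np.hypot(Ws[...,0]-510,Ws[...,1]+227)<25)
for u in range(398,410,2): print(u,[ (Ws[v,u].round(0).astype(int).tolist(),s[v,u].tolist()) for v in range(166,184,3)])
```

```text
[ 514.4 -227.6  141.6]
[ 520.6 -226.   140.9]
[ 506.8 -229.6  140. ]
[ 515.9 -233.3  141.5]
1636 [138.08254138 141.47804091 142.28750885] ((508.1780090332031, -224.97093200683594), 15.108261108398438)
overarm z [105.3669461  107.49240925 115.38008834]
foot z [47.58021337 48.46038029 49.29197492]
398 [([523, -211, 90], [46, 26, 45]), ([537, -250, 42], [126, 14, 10]), ([527, -231, 50], [94, 85, 91]), ([520, -216, 54], [84, 92, 99]), ([517, -215, 45], [86, 95, 101]), ([511, -202, 48], [85, 91, 99])]
400 [([517, -209, 95], [3, 25, 48]), ([515, -210, 84], [57, 22, 38]), ([525, -238, 47], [82, 89, 95]), ([514, -217, 57], [96, 91, 91]), ([511, -213, 51], [61, 66, 71]), ([506, -206, 48], [85, 93, 100])]
402 [([509, -204, 103], [15, 26, 39]), ([509, -208, 89], [3, 24, 47]), ([512, -221, 67], [42, 42, 46]), ([509, -219, 58], [105, 100, 101]), ([506, -214, 53], [49, 47, 48]), ([502, -208, 48], [85, 93, 100])]
404 [([495, -180, 129], [28, 28, 31]), ([502, -206, 95], [7, 26, 47]), ([506, -219, 72], [42, 41, 47]), ([505, -222, 59], [78, 76, 79]), ([502, -218, 52], [56, 54, 54]), ([497, -211, 49], [87, 94, 101])]
406 [([489, -181, 131], [24, 29, 37]), ([500, -212, 92], [9, 28, 50]), ([502, -224, 70], [56, 58, 62]), ([501, -227, 57], [108, 102, 104]), ([500, -228, 46], [59, 61, 66]), ([493, -214, 49], [84, 93, 100])]
408 [([497, -214, 103], [8, 25, 47]), ([497, -219, 89], [7, 26, 47]), ([506, -250, 49], [82, 90, 97]), ([501, -241, 47], [86, 93, 100]), ([494, -227, 50], [87, 94, 102]), ([488, -218, 49], [84, 92, 99])]
```

The hub has dropped 15.3 mm, so theta is about 10.5. One more push will confirm the hard stop.

carry_out:
  motion:
    - [[0.0025,-0.0005,0.0],0,-1]
    - [[0.0051,-0.0005,0.0],0,-1]
    - [[0.0076,-0.0005,0.0],0,-1]
    - [[0.01,-0.0005,0.0],0,-1]
    - [[0.0125,-0.001,0.0],0,-1]
    - [[0.015,-0.001,0.0],0,-1]
    - [[0.015,-0.001,0.0],0,-1]
    - [[0.015,-0.001,0.0],0,-1]
    - [[0.015,-0.001,0.0],0,-1]
    - [[0.015,-0.001,0.0],0,-1]
  newtons: 110

```text
time: 18.38
tool_pos: [515.0, -184.0, 319.1]
ee_rot: [-0.672, 0.096, 0.731, 0.076]
force: [-29.5, -1.2, 18.8]
finger_gap: 0.232
```

```bash
python3 arc.py 0.06 1
python3 - <<'E'
from h import *
im,d,p=grab('wrist','f_wrist.png'); W=cloud(p,d)
m=(d>0)&(W[...,2]>135)&(W[...,2]<150)&(abs(W[...,0]-510)<25)&(abs(W[...,1]+227)<25); m[:, :322]=0
print(m.sum(),np.percentile(W[m][:,2],[10,50,90]))
E
```

```text
t 18.3833 tcp [ 515.  -184.   319.1] rad 43.59 phi 83.7 F [-29.5  -1.2  18.8] gap 0.232
[[0.0023, -0.0019, -0.0001], 0, -1], 
knob [ 501.7 -186.7  165. ] 41.5 phi 101.9 tool x [-0.086 -0.018 -0.996] y [-0.239 -0.97   0.038] T [ 0.28  3.46 -0.03]
1650 [137.72656357 141.41754505 142.28550697]
```

View pics/f_wrist.png

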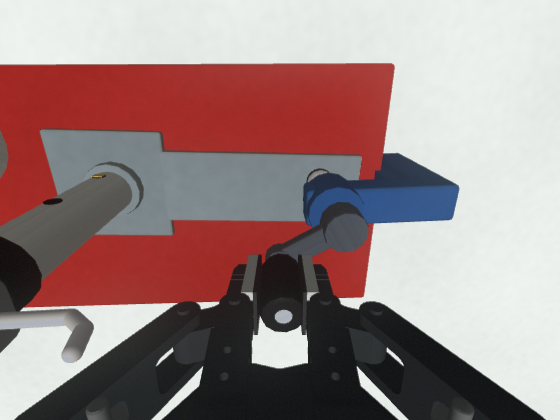

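The knob moved only 0.9 mm under 30 N, so this is the hard stop and the clamp is tight. I'll release with a small opening, since a hook is nearby, and lift.

carry_out:
  motion:
    - [[0,0,0],0,-0.25]
    - [[0,0,0],0,-0.25]
    - [[0,0,0],0,-0.25]
    - [[-0.005,0,0.0],0,-0.25]
    - [[-0.007,0,0.01],0,-0.25]
    - [[-0.007,0,0.03],0,-0.25]
    - [[-0.007,0,0.06],0,-0.25]
    - [[-0.007,0,0.09],0,-0.25]
    - [[-0.007,0,0.12],0,-0.25]
    - [[-0.007,0,0.135],0,-0.25]

```text
time: 19.27
tool_pos: [508.0, -183.8, 457.8]
ee_rot: [-0.673, 0.096, 0.729, 0.075]
force: [0.6, 0.1, -0.0]
finger_gap: 0.374
```

```bash
for i in 1 2 3 4; do python3 -c "
from h import *
grab('wrist')"; done; python3 arc.py 0.06 1
python3 - <<'E'
from h import *
im,d,p=grab('wrist','g_wrist.png'); W=cloud(p,d)
m=(d>0)&(W[...,2]>220)&(W[...,2]<240)&(abs(W[...,0]-548)<60)&(abs(W[...,1]+62)<70)
print(m.sum(), cv2.minAreaRect(W[m][:,:2].astype(np.float32)),np.median(W[m],axis=0)) if m.any() else 0
m=(d>0)&(W[...,2]>172)&(W[...,2]<190)&(abs(W[...,0]-510)<60)&(abs(W[...,1]+220)<60)
print('knob',m.sum(), cv2.minEnclosingCircle(W[m][:,:2].astype(np.float32)),np.median(W[m],axis=0)) if m.any() else 0
E
```

```text
t 19.4667 tcp [ 507.6 -183.7  453.5] rad 43.72 phi 93.4 F [-0.6  1.  -0.6] gap 0.373
[[0.0026, -0.0016, -0.0001], 0, -1], 
knob [ 494.1 -186.3  299.4] 44.1 phi 111.4 tool x [-0.087 -0.017 -0.996] y [-0.239 -0.97   0.037] T [ 0.06 -0.03  0.03]
3760 ((549.98681640625, -66.46200561523438), (52.584293365478516, 33.234127044677734), 74.42230224609375) [549.54093972 -69.41253668 230.87825003]
knob 476 ((476.32843017578125, -202.47727966308594), 10.81786823272705) [ 478.09845938 -202.47419644  180.38593746]
```

View pics/g_wrist.png

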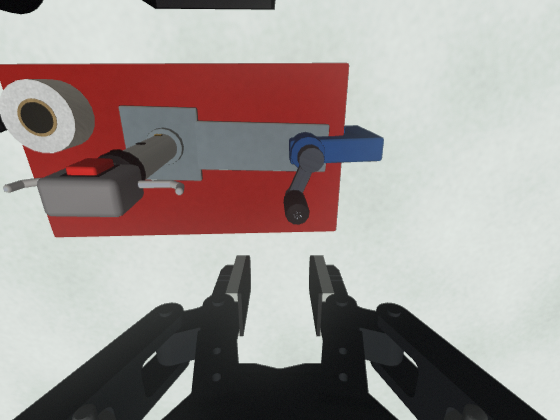

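The knob now sits at phi of about 144° (theta of about 9.8). It sprang back from my over-drive against the stop, but it is still past the nominal stop of 9.45. I'll check that it is at rest and whether the stand moved.

Run:
```python
from h import *
im,d,p=grab('wrist'); W=cloud(p,d); print(env.state()['tool_pos'],env.state()['dq'].round(3).max())
m=(d>0)&(W[...,2]>172)&(W[...,2]<190)&(abs(W[...,0]-510)<60)&(abs(W[...,1]+220)<60)
print('knob', cv2.minEnclosingCircle(W[m][:,:2].astype(np.float32)),np.median(W[m],axis=0))
m=(d>0)&(W[...,2]>135)&(W[...,2]<152)&(np.hypot(W[...,0]-510,W[...,1]+227)<16);print('hub',np.median(W[m],axis=0),cv2.minEnclosingCircle(W[m][:,:2].astype(np.float32)))
I=im.astype(int)
m=(d>0)&(abs(W[...,2]-48)<4)&(abs(I[...,0]-I[...,1])<40)&(abs(W[...,0]-530)<110)&(W[...,1]>-290)&(W[...,1]<0)
n,l,st,_=cv2.connectedComponentsWithStats(m.astype(np.uint8)); k=1+np.argmax(st[1:,4]); P=W[l==k]; 
print('foot',len(P),cv2.minAreaRect(P[:,:2].astype(np.float32)),np.median(P[:,2]))
m=(d>0)&(I[...,0]>100)&(I[...,1]<60)&(abs(W[...,2]-40)<4);P=W[m];print('riser',cv2.minAreaRect(P[:,:2].astype(np.float32)))
im,d,p=grab('scene','g_scene.png'); W=cloud(p,d)
P=W[(d>0)&(abs(W[...,0]-540)<80)&(abs(W[...,1]+64)<80)&(W[...,2]>222)&(W[...,2]<250)]; print('headtop',len(P),np.median(P,axis=0),cv2.minAreaRect(P[:,:2].astype(np.float32)))
a=cv2.imread('pics/scene0.png').astype(int); b=im[...,::-1].astype(int); D=abs(a-b).max(2).astype(np.uint8)
cv2.imwrite('pics/diff.png',cv2.resize(np.hstack([im[130:250,80:300,::-1],cv2.merge([D]*3)[130:250,80:300]*2]),None,fx=1.8,fy=1.8))
```

```text
[ 507.5578431  -183.68234787  452.26755234] 0.004
knob ((476.4394226074219, -202.2940216064453), 10.936003684997559) [ 478.10239805 -202.5135211   180.33012321]
hub [ 510.25552056 -226.09370401  142.37070359] ((508.5886535644531, -225.87384033203125), 14.200884819030762)
foot 8381 ((527.9578857421875, -137.88177490234375), (248.8659210205078, 90.2867431640625), 75.46270751953125) 48.479802629907425
riser ((523.1713256835938, -81.30328369140625), (398.6083984375, 217.919921875), 76.50117492675781)
headtop 305 [549.88620185 -62.06343975 231.40673678] ((548.2431640625, -63.17188262939453), (52.331809997558594, 33.45919418334961), 75.90452575683594)
```

View pics/diff.png

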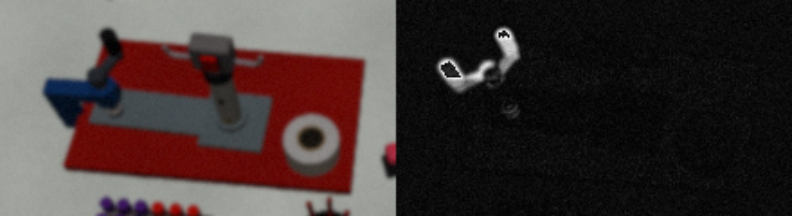

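Between the start and now only the crank changed in the picture; the stand, roll and rack are unmoved, and the crank is at rest. Next I go above the grip and turn the jaws to the stand's x.

carry_out:
  motion:
    - [[0.004,0.013,0.01],7,0]
    - [[0.008,0.027,0.01],14,0.5]
    - [[0.012,0.04,0.01],21,1]
    - [[0.016,0.054,0.01],28,1]
    - [[0.02,0.067,0.01],35,1]
    - [[0.024,0.081,0.01],42,1]
    - [[0.028,0.094,0.01],49,1]
    - [[0.032,0.108,0.01],56,1]
    - [[0.036,0.122,0.01],63,1]
    - [[0.037,0.134,0.01],70,1]
  newtons: 60

```text
time: 20.45
tool_pos: [545.0, -48.8, 460.5]
ee_rot: [-0.602, -0.309, 0.643, -0.359]
force: [0.3, 0.5, -0.3]
finger_gap: 1.001
```

carry_out:
  motion:
    - [[0,0,0],6,1]
    - [[0,0,0],12,1]
    - [[0,0,0],18,1]
    - [[0,0,0],19,1]
    - [[0,0,0],19,1]
    - [[0,0,0],19,1]
    - [[0,0,0],19,1]
    - [[0,0,0],19,1]
    - [[0,0,0],19,1]
    - [[0,0,0],19,1]

```text
time: 21.28
tool_pos: [545.0, -48.8, 460.5]
ee_rot: [-0.543, -0.404, 0.575, -0.46]
force: [-0.6, -0.2, 0.1]
finger_gap: 1.001
```

```bash
cat > hd.py <<'E'
from h import *
from scipy.spatial.transform import Rotation as R
import sys
s=env.state(); im,d,p=grab('wrist',sys.argv[1]); W=cloud(p,d); M=R.from_quat(s['ee_rot']).as_matrix()
q=s['tool_pos']; print('t',s['time'],'tcp',q.round(1),'grasp',(q+154.7*M[:,0]).round(1),'x',M[:,0].round(3),'y',M[:,1].round(3),'yaw',np.degrees(np.arctan2(M[1,1],M[0,1])).round(1),'F',s['force'].round(1),'gap',round(s['finger_gap'],3))
I=im.astype(int); b=(d>0)&(np.hypot(W[...,0]-547,W[...,1]+62)<45)&(abs(W[...,2]-float(sys.argv[2]))<5)
if b.sum()>20: print('top',b.sum(),cv2.minAreaRect(W[b][:,:2].astype(np.float32)),np.median(W[b],axis=0))
m=(d>0)&(np.hypot(W[...,0]-547,W[...,1]+62)<45)&(I[...,0]>110)&(I[...,1]<70)&(W[...,2]>180)
if m.sum()>5: print('button',m.sum(),W[m].mean(0),W[m].min(0),W[m].max(0))
E
python3 hd.py h_wrist.png 231
```

```text
t 21.2833 tcp [545.  -48.8 460.5] grasp [546.8 -62.7 306.4] x [ 0.012 -0.09  -0.996] y [ 0.968 -0.25   0.034] yaw -14.5 F [-0.6 -0.2  0.1] gap 1.001
top 2353 ((546.8706665039062, -64.05982971191406), (50.83098602294922, 27.929397583007812), 73.87080383300781) [547.19755669 -61.02390644 230.95646668]
button 161 [563.34040032 -68.70847969 221.43961334] [558.64176012 -78.57194939 197.69026406] [567.95341373 -59.09716229 224.29792908]
```

View pics/h_wrist.png

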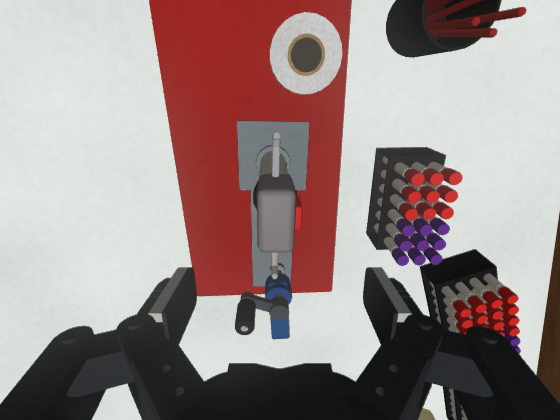

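The grip head is centred between the jaws (column 277, jaw centre 280), with the button on the right at (298,213). Descending.

carry_out:
  motion:
    - [[0.0005,0,-0.015],-1,1]
    - [[0.0005,0,-0.035],-1,1]
    - [[0.0005,0,-0.05],-1,1]
    - [[0.0005,0,-0.065],-1,1]
    - [[0.0005,0,-0.08],-1,1]
    - [[0.0005,0,-0.09],-1,1]
    - [[0.0005,0,-0.0945],-1,1]
    - [[0.0005,0,-0.0945],-1,1]
    - [[0.0005,0,-0.0945],-1,1]
    - [[0.0005,0,-0.0945],-1,1]
  newtons: 60

```text
time: 22.17
tool_pos: [545.9, -48.9, 367.0]
ee_rot: [-0.547, -0.399, 0.579, -0.455]
force: [-0.7, 0.4, 0.4]
finger_gap: 0.999
```

```bash
python3 hd.py i_wrist.png 231
```

```text
t 22.1667 tcp [545.9 -48.9 367. ] grasp [547.7 -62.9 212.9] x [ 0.012 -0.091 -0.996] y [ 0.963 -0.267  0.036] yaw -15.5 F [-0.7  0.4  0.4] gap 0.999
top 6558 ((547.0006103515625, -64.30392456054688), (52.26698303222656, 87.20098114013672), 76.541259765625) [547.50920948 -58.92979828 231.03660488]
button 366 [563.17093887 -68.13597816 221.3050399 ] [530.71159617 -82.88359758 196.73547977] [567.89978985 -57.9438877  227.08724675]
```

View pics/i_wrist.png

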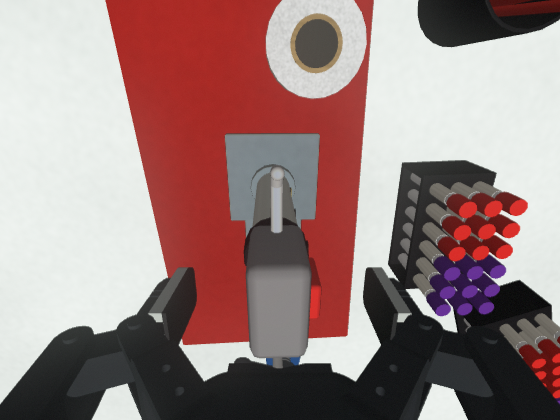

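The block spans columns 248 to 308 with the button out to 320, centred between the jaws. Closing.

carry_out:
  motion:
    - [[0,0,0],0,-1]
    - [[0,0,0],0,-1]
    - [[0,0,0],0,-1]
    - [[0,0,0],0,-1]
    - [[0,0,0],0,-1]
    - [[0,0,0],0,-1]
    - [[0,0,0],0,-1]
    - [[0,0,0],0,-1]
    - [[0,0,0],0,-1]
    - [[0,0,0],0,-1]
  newtons: 60

```text
time: 23.05
tool_pos: [545.3, -48.7, 368.0]
ee_rot: [-0.546, -0.4, 0.579, -0.455]
force: [0.5, 1.3, 7.8]
finger_gap: 0.319
```

```bash
python3 hd.py j_wrist.png 231; python3 -c "
from h import *
print(env.state()['wrist_torque'])
grab('scene','j_scene.png')
im=cv2.imread('pics/j_scene.png')[110:250,80:300]; cv2.imwrite('pics/j_s.png',cv2.resize(im,None,fx=3.5,fy=3.5))"
```

```text
t 23.05 tcp [545.3 -48.7 368. ] grasp [546.9 -62.6 213.9] x [ 0.01  -0.09  -0.996] y [ 0.963 -0.267  0.034] yaw -15.5 F [0.5 1.3 7.8] gap 0.319
top 6701 ((549.8423461914062, -63.498374938964844), (51.962181091308594, 54.32004928588867), 14.408016204833984) [547.53297544 -57.78220839 231.06440665]
button 8 [567.43552791 -57.36414625 222.10277953] [514.46228824 -64.17939346 201.98973191] [576.62498962 -39.50174911 239.43846795]
[ 0.4285066   1.41261299 -0.08459268]
```

View pics/j_wrist.png

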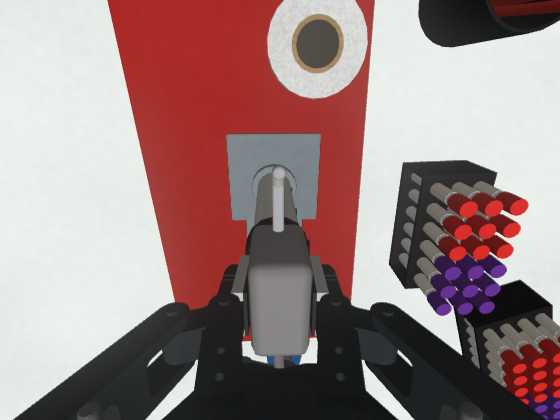

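View pics/j_s.png

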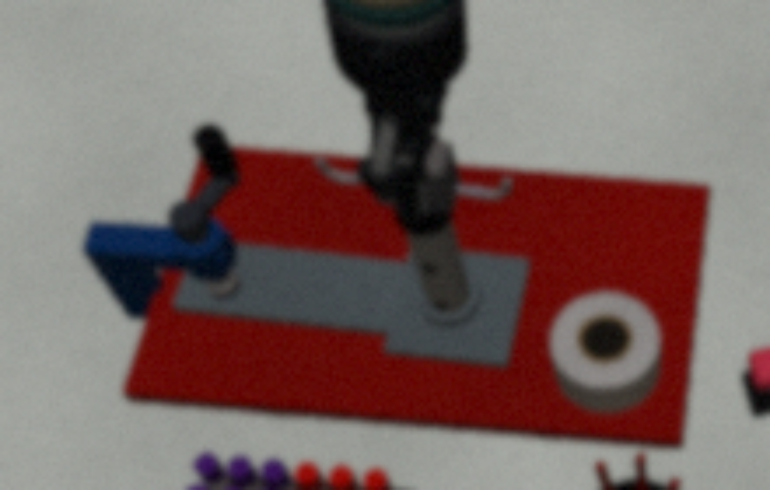

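The opening reads 27 mm; the 22 mm knob read 2 mm low, so this is about 29 mm, meaning the button is in. Drawing straight up.

carry_out:
  motion:
    - [[0,0,0.002],0,-1]
    - [[0,0,0.006],0,-1]
    - [[0,0,0.012],0,-1]
    - [[0,0,0.018],0,-1]
    - [[0,0,0.025],0,-1]
    - [[0,0,0.032],0,-1]
    - [[0,0,0.039],0,-1]
    - [[0,0,0.046],0,-1]
    - [[0,0,0.053],0,-1]
    - [[0,0,0.06],0,-1]
  newtons: 70

```text
time: 23.98
tool_pos: [545.2, -48.7, 428.7]
ee_rot: [-0.546, -0.4, 0.579, -0.455]
force: [5.1, -1.1, -3.9]
finger_gap: 0.321
```

```bash
python3 hd.py k_wrist.png 290
```

```text
t 23.9833 tcp [545.2 -48.7 428.7] grasp [546.8 -62.6 274.6] x [ 0.01  -0.09  -0.996] y [ 0.963 -0.267  0.034] yaw -15.5 F [ 5.1 -1.1 -3.9] gap 0.321
top 6778 ((543.2897338867188, -61.39346694946289), (54.108543395996094, 50.47627258300781), 51.09329605102539) [547.41552725 -57.16495001 291.59467054]
button 10 [563.69693845 -51.59161157 263.81348266] [530.5741655  -63.15343063 252.47668123] [575.1427643  -46.68452391 277.58983054]
```

View pics/k_wrist.png

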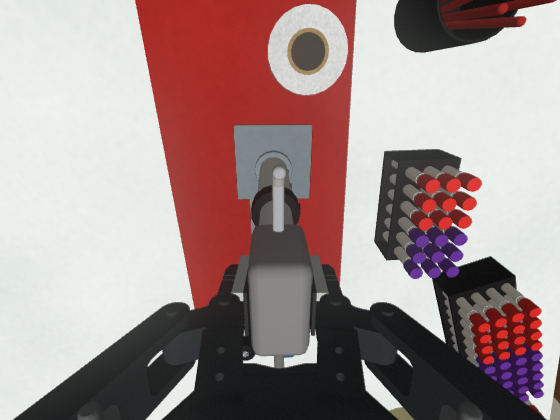

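The head is 60.5 mm up, past the first stop, with the button still in and only 4 N of pull. Going on to the second stop.

carry_out:
  motion:
    - [[0,0,0.005],0,-1]
    - [[0,0,0.011],0,-1]
    - [[0,0,0.017],0,-1]
    - [[0,0,0.023],0,-1]
    - [[0,0,0.029],0,-1]
    - [[0,0,0.033],0,-1]
    - [[0,0,0.036],0,-1]
    - [[0,0,0.038],0,-1]
    - [[0,0,0.04],0,-1]
    - [[0,0,0.041],0,-1]
  newtons: 70

```text
time: 24.87
tool_pos: [545.2, -48.8, 468.8]
ee_rot: [-0.546, -0.4, 0.579, -0.454]
force: [6.4, -3.1, -16.3]
finger_gap: 0.317
```

```bash
python3 hd.py l_wrist.png 331
```

```text
t 24.8667 tcp [545.2 -48.8 468.8] grasp [546.5 -62.6 314.7] x [ 0.008 -0.09  -0.996] y [ 0.963 -0.267  0.032] yaw -15.5 F [  6.4  -3.1 -16.3] gap 0.317
top 6703 ((549.1685791015625, -63.21623229980469), (50.68089294433594, 54.386566162109375), 11.255172729492188) [547.17714605 -57.66419853 331.68404951]
```

The head is 100.6 mm up and the pull has risen to 16 N, so it is against the end stop. Final checks of the surroundings come next.

Run:
```python
from h import *
s=env.state()
im,d,p=grab('scene','z_scene.png'); W=cloud(p,d)
a=cv2.imread('pics/scene0.png').astype(int); D=abs(a-im[...,::-1].astype(int)).max(2).astype(np.uint8)
g=cv2.imread('pics/g_scene.png').astype(int); D2=abs(g-im[...,::-1].astype(int)).max(2).astype(np.uint8)
sl=(slice(100,300),slice(60,350))
cv2.imwrite('pics/z1.png',cv2.resize(np.hstack([im[...,::-1][sl],cv2.merge([np.minimum(D2,120)*2]*3)[sl]]),None,fx=1.35,fy=1.35))
im,d,p=grab('side','z_side.png'); cv2.imwrite('pics/z2.png',cv2.resize(im[60:280,250:480,::-1],None,fx=2.6,fy=2.6))
W0=None
im,d,p=grab('wrist'); W=cloud(p,d); I=im.astype(int)
m=(d>0)&(W[...,2]>165)&(W[...,2]<190)&(np.hypot(W[...,0]-476,W[...,1]+202)<25)
print('knob',m.sum(), np.median(W[m],axis=0) if m.any() else '')
s2=env.state(); print(s['tool_pos'],s2['tool_pos'],s2['force'],s2['finger_gap'],s2['time'])
```

```text
knob 2 [ 476.03652819 -210.70186753  180.68231171]
[545.33235153 -48.7739705  468.70838452] [545.34169154 -48.7743438  468.73422095] [  5.37485341  -2.59604011 -11.9103439 ] 0.32506617547371747 25.0667
```

View pics/z1.png

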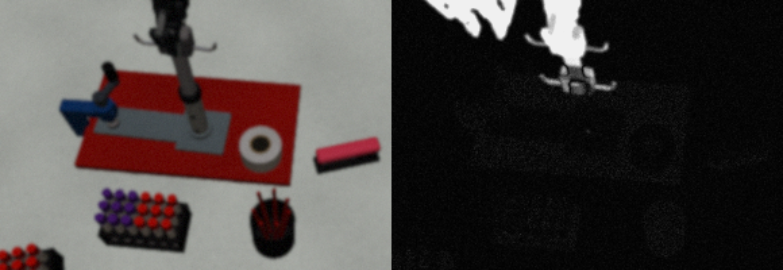

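View pics/z2.png

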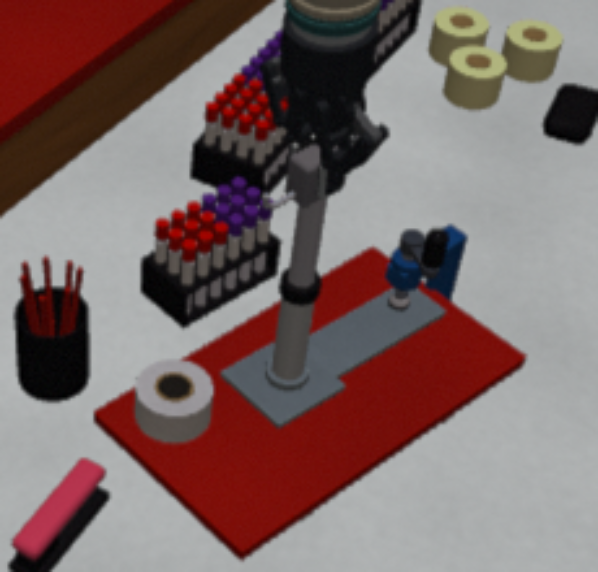

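The difference image shows only the arm and the raised head; the crank, stand and bystanders are unchanged. Handing in.

```bash
python3 -c "
from h import *
print(env.job_done())"
```

```text
the job is handed in; nothing more can be done
None
```

I wound the clamp tight, then took the grip with its button squeezed in. I drew the pole past the first stop to the second and handed in at about 25 s, still holding it there.

**Clamp:** I wound the crank clockwise until 30 N moved the knob less than 1 mm. When I let go, it sprang back about 0.7 rad and came to rest at about 9.8 rad. That is still past the expected stop of about 9.45, and the hub sits about 14.4 mm lower than at the start.

**Pole:** The grip head is 100.6 mm up. It was pulling with 16 N on arrival and 12 N at the last reading, so it is at the end stop. The jaws read about 27 mm open; the known 22 mm knob read 2 mm low, so the true opening is about 29 mm, which means the button is in.

**Surroundings:** Comparing pictures before and after, I saw no movement of the stand's foot, the clamp or the bystanders.

**Checks that disagreed or could not be made:**
- **Contact angle:** The force rise came later than the given 8.5 rad. I judged tightness by the hard stop and the resting angle instead.
- **Tool tilt:** The tool ended tilted about 5° after the winding, of which about 2° is across the jaws. The grip held and did not slip.
- **Button:** It was hidden by the finger in the last pictures, so I inferred its state from the jaw opening and from the pole sliding freely.

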